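# Unstack the polishing kit into its fitted trays

## Robot

A 6-joint arm with a two-finger parallel gripper is mounted at the origin on a cart in front of the work surface, level with it; the furniture and walls round the work are solid. World frame = base frame: x ahead of the robot, y to its left, z up, the work surface at z = 0. Lengths are in m, angles in rad, forces in N, time in s.
With the tool pointing down it reaches from about 0.3 to 0.875 m from the base axis. Payload 6.4 kg.
Tool frame: the origin (TCP) lies between the finger pads; the fingertips stand 22 mm ahead of it and the grasp point (between the pads) lies 3 mm ahead of it; z points along the fingers, y is the direction in which the jaws open and shut (so a half turn about z gives the same grasp; the last joint's range is limited). The gripper opens to 85 mm and grips with 20 to 120 N. Pads are 22 mm wide; open, the fingers measure 114 mm over their backs; the gripper's body (76 mm by 85 mm) begins 54 mm behind the grasp point. The pads swing forward as they close: fully open they stand 13 mm farther back than shut.
Start: joints at [0.981, 0.181, 1.607, -0, 1.354, -0.206], TCP at [0.215, 0.533, 0.253] pointing down, gripper open.
Joint ranges: [-2.99, 2.99], [-0.89, 2.07], [0.3, 2.58], [-1.14, 4.28], [0, 2.63], [-3.12, 3.12]. Speed limits (rad/s): [2.57, 2.57, 3.01, 3.14, 3.14, 3.14].

## Interface

Orientations are given as a 3x3 rotation matrix whose columns are the frame's x, y, z axes.
In Python, from station import bot, cams gives the robot as it stands.
- The arm moves only by the shell command python3 -m pendant 'ROWS' [FORCE]. ROWS is JSON, a list of rows, each a list of 3 entries, a list of its own where there are three numbers: the shift along the tool's x, y, z in units of 40 mm (1.0 is 40 mm), then the turn, a rotation vector about the tool's x, y, z in units of 6 degrees (1.0 is 6 degrees), then the opening, from -1 (shut) to 1 (fully open). A call has 1 to 12 rows; each row shifts and turns the commanded pose from where the row before left it, along the tool's axes as they then stand; what a row does not reach is not made up. A row lasts 1/12 s, in which the tool goes at most 41.7 mm and 7.16 degrees, less where a joint would pass 70% of its speed; a pose out of reach is approached as far as the arm can. A call is refused whole if a number of a shift passes 1 or a number of a turn 1, either way. A call with a gripper value outside its range is refused whole. The fingers move at their own pace and stop on an object; FORCE is the grip in N (left out, the last holds). Time passes only in rows, so rows that do not move let the fingers close. It gives the time, the measured TCP pose, the force and the opening at its end, in the units of the state.
- bot.sense(): the state, without advancing time (a new reading comes with each control period).
- cams.grab_frame(name): name is "scene" or "top"; returns (picture, depth): 384x512x3 uint8, blue, green, red; 384x512 float32, m along the optical axis (not along the pixel's ray), 0 where there is no reading.
- cams.camera_params(name): a dict with "K" (3x3 intrinsics, pixels), "k1" (the pictures are not rectified: a ray, as slopes to the right and down, at radius r is drawn at 1 + k1 r^2 times it, then the intrinsics apply), "pose" (4x4, takes a point from camera to world coordinates). Camera axes: x right, y up, looking along -z (the intrinsics and any distortion apply to the point x, -y, -z); pixel columns grow to the right and rows downward; lengths in m; the calibration is good to about 2 mm. A picture is of the moment at which its call begins. camera_params takes no time and is no camera call.
- bot.job_done(): hands the job in, once; it reports no verdict.
The state is a dict: "time_s": time; "joints": joint angles; "qvel": joint speeds; "joint_efforts": joint torques, N m; "eef_pos": TCP position; "ee_rot": TCP orientation; "force": force on the tool from outside, world axes, zero at the start; "ft_torque": the same for the moment, N m; "finger_gap": finger opening in m.
Only numpy, scipy, OpenCV 4.12 (cv2) and the standard library are available. Lean on these libraries where they do the work, as an engineer would, in place of code of your own. Each camera call takes 0.05 s, during which the arm holds its last target.

## Task

The polishing kit was left piled up on the bench. Take the stack apart and put each of the four pieces right way up into the wooden tray that was cut to its size, lying flat on the tray floor, and do not drop any of them. Leave the black-lidded jar and the little red cup behind the work as they are.

Things in the scene. Friction and masses are not known exactly. Their poses are not given: they have to be found in the camera images.
- rest_bar: Small red-brown wooden brush rest, 22 wide x 50 long x 18 mm high; starts on top of the stack. Origin: centre of the underside; z up, y along the length, x across the width.
- sanding_block: Tan wooden sanding block, 46 wide x 80 long x 28 mm high; starts second from the top, on the whetstone. Origin: centre of the underside; z up, y along the length, x across the width.
- whetstone_block: Grey-brown whetstone, 40 wide x 120 long x 22 mm high; starts third from the top, on the carton, overhanging it by about 15 mm at both ends. Origin: centre of the underside; z up, y along the length, x across the width.
- carton: Closed small brown carton, rigid, 61 wide x 90 long x 35 mm high; starts at the bottom of the stack, on the bench. Origin: centre of the underside; z up, y along the length, x across the width.
- tray_rest: Wooden tray with a grey felt floor and brass pins at the corners, cut for the brush rest; the smallest tray: recess 38 x 66 mm (x by y), outside 50 x 78 mm, rim 6 mm wide and 9 mm high, felt floor 4 mm above the bench. Fixed to the bench. Origin: centre of the underside, on the bench; y along the length, x across. It has 8 mm to spare on each side of its piece.
- tray_sanding: Wooden tray with a grey felt floor and brass pins at the corners, cut for the sanding block; second shortest, clearly narrower than the carton's: recess 62 x 96 mm (x by y), outside 74 x 108 mm, rim 6 mm wide and 9 mm high, felt floor 4 mm above the bench. Fixed to the bench. Origin: centre of the underside, on the bench; y along the length, x across. It has 8 mm to spare on each side of its piece.
- tray_whetstone: Wooden tray with a grey felt floor and brass pins at the corners, cut for the whetstone; the longest tray, narrow: recess 56 x 136 mm (x by y), outside 68 x 148 mm, rim 6 mm wide and 9 mm high, felt floor 4 mm above the bench. Fixed to the bench. Origin: centre of the underside, on the bench; y along the length, x across. It has 8 mm to spare on each side of its piece.
- tray_carton: Wooden tray with a grey felt floor and brass pins at the corners, cut for the carton; the widest tray: recess 77 x 106 mm (x by y), outside 89 x 118 mm, rim 6 mm wide and 9 mm high, felt floor 4 mm above the bench. Fixed to the bench. Origin: centre of the underside, on the bench; y along the length, x across. It has 8 mm to spare on each side of its piece.
- dark_jar: Bystander: glass jar with black lid, 52 mm across, 58 mm high, standing behind the work; leave it. Origin: centre of its underside.
- little_cup: Bystander: small dark red open cup, 52 mm across, 36 mm high, standing behind the work; leave it. Origin: centre of its underside.

How it is judged:
At the end, for the whole second after the job is handed in: Each piece lies released and at rest in its own tray: its centre within 12 mm of the tray's centre along and across, its underside on the felt (less than 7 mm above the bench), upright within 0.08 rad, its length along the tray's within 0.5 rad (x of rest_bar in the frame of tray_rest between -0.012 and 0.012 m and y of rest_bar in the frame of tray_rest between -0.012 and 0.012 m and z of rest_bar in the frame of tray_rest below 0.007 m and angle between the y axis of rest_bar and the y axis of tray_rest, either way round below 0.5 rad and angle between each of rest_bar, sanding_block, whetstone_block, carton's own z axis and vertical below 0.08 rad and linear speed of each of rest_bar, sanding_block, whetstone_block, carton below 0.02 m/s and contact force between each of rest_bar, sanding_block, whetstone_block, carton and the fingers below 0.1 N and x of sanding_block in the frame of tray_sanding between -0.012 and 0.012 m and y of sanding_block in the frame of tray_sanding between -0.012 and 0.012 m and z of sanding_block in the frame of tray_sanding below 0.007 m and angle between the y axis of sanding_block and the y axis of tray_sanding, either way round below 0.5 rad and x of whetstone_block in the frame of tray_whetstone between -0.012 and 0.012 m and y of whetstone_block in the frame of tray_whetstone between -0.012 and 0.012 m and z of whetstone_block in the frame of tray_whetstone below 0.007 m and angle between the y axis of whetstone_block and the y axis of tray_whetstone, either way round below 0.5 rad and x of carton in the frame of tray_carton between -0.012 and 0.012 m and y of carton in the frame of tray_carton between -0.012 and 0.012 m and z of carton in the frame of tray_carton below 0.007 m and angle between the y axis of carton and the y axis of tray_carton, either way round below 0.5 rad); the robot touches nothing.
It fails at once if a piece of the kit is dropped (falls free faster than 0.7 m/s, about 25 mm) ((linear speed of rest_bar above 0.7 m/s and contact force between rest_bar and anything else below 0.02 N) or (linear speed of sanding_block above 0.7 m/s and contact force between sanding_block and anything else below 0.02 N) or (linear speed of whetstone_block above 0.7 m/s and contact force between whetstone_block and anything else below 0.02 N) or (linear speed of carton above 0.7 m/s and contact force between carton and anything else below 0.02 N)).
It fails at once if the jar or the cup behind the work is pushed away (30 mm) or tipped (distance of any of dark_jar, little_cup from where it was at the start of the episode above 0.03 m or angle between any of dark_jar, little_cup's own z axis and vertical above 0.3 rad).
It also fails if it takes over 115 s, if anything falls off the work surface, if the arm or the gripper's body presses on something with over 40 N, if the wrist force passes 120 N, or if a joint passes its speed limit or range.

## Working session

There is one attempt and no reset: what is moved stays moved. The work goes in short steps, Python scripts to look and compute and a shell command to move; the robot and the scene stay as the last step left them, time stands still between calls to the robot, and variables do not carry over. Pictures are saved under pics/ and viewed, and the job is handed in when it is done.

```bash
mkdir -p pics; ls; python3 - <<'E'
from station import bot,cams
import cv2,numpy as np
s=bot.sense(); print({k:np.round(v,3).tolist() for k,v in s.items()})
for n in ("scene","top"):
    p,d=cams.grab_frame(n); cv2.imwrite(f"pics/{n}0.png",p); np.save(f"pics/{n}0.npy",d)
    c=cams.camera_params(n); print(n,c)
E
```

```text
pics
{'time_s': 0.0, 'joints': [0.981, 0.182, 1.608, -0.0, 1.354, -0.206], 'qvel': [-0.001, 0.001, 0.001, 0.0, -0.001, -0.001], 'joint_efforts': [-0.0, -44.484, -35.136, -0.0, 0.009, 0.0], 'eef_pos': [0.215, 0.533, 0.252], 'ee_rot': [[-0.927, 0.374, -0.001], [0.374, 0.927, -0.001], [0.0, -0.002, -1.0]], 'force': [0.565, 0.409, 0.693], 'ft_torque': [0.023, 0.026, 0.045], 'finger_gap': 0.086}
scene {'K': array([[414.04699909,   0.        , 253.03052473],
       [  0.        , 414.04699909, 190.8367092 ],
       [  0.        ,   0.        ,   1.        ]]), 'k1': 0.036468261234402506, 'pose': array([[ 0.78663057,  0.38821006, -0.48010967,  0.06116155],
       [-0.61700858,  0.4657486 , -0.63433323, -0.71940865],
       [-0.02264413,  0.7952177 ,  0.60590102,  0.67799491],
       [ 0.        ,  0.        ,  0.        ,  1.        ]])}
top {'K': array([[487.3582678 ,   0.        , 260.69087776],
       [  0.        , 487.3582678 , 191.72977753],
       [  0.        ,   0.        ,   1.        ]]), 'k1': -0.12326602469641862, 'pose': array([[ 0.01975683,  0.99351784, -0.11194626,  0.40071637],
       [-0.99978137,  0.01886536, -0.00901722, -0.10093374],
       [-0.00684687,  0.11209994,  0.99367335,  1.26266863],
       [ 0.        ,  0.        ,  0.        ,  1.        ]])}
```

View pics/scene0.png

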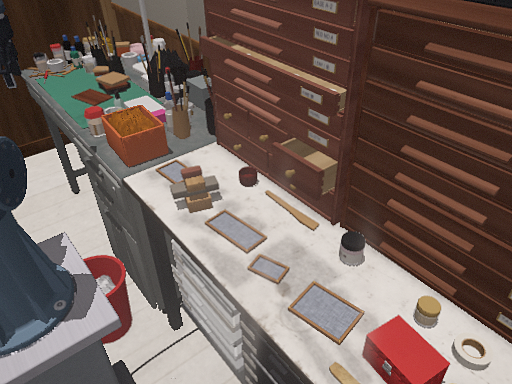

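View pics/top0.png

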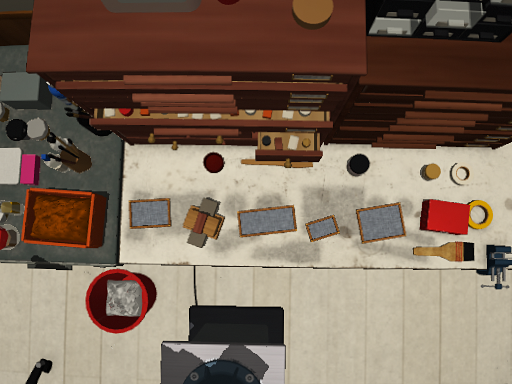

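The top view shows the trays left to right at about (150,213) sanding, (267,221) whetstone, (322,228) rest and (381,222) carton. The stack is near (203,222), the cup at (214,161) and the jar at (358,164). Next I'll measure them by colour mask and ray casting.

```bash
cat > h.py <<'E'
import cv2,numpy as np
from station import bot,cams
def ray(n,uv):
    c=cams.camera_params(n);K=c["K"];k=c["k1"]
    uv=np.atleast_2d(np.asarray(uv,float))
    dc=np.array([k,0,0,0,0.])
    q=cv2.undistortPoints(uv[:,None,:],K,dc)[:,0]
    P=c["pose"]; d=np.c_[q[:,0],-q[:,1],-np.ones(len(q))]@P[:3,:3].T
    return P[:3,3],d
def onplane(n,uv,z):
    o,d=ray(n,uv); return o+d*((z-o[2])/d[:,2])[:,None]
def depthpts(n,d):
    v,u=np.mgrid[0:384,0:512]
    uv=np.c_[u.ravel(),v.ravel()].astype(float)
    o,r=ray(n,uv); return (o+r*d.ravel()[:,None]).reshape(384,512,3)
E
python3 - <<'E'
from h import *
p=cv2.imread("pics/top0.png")
cv2.imwrite("pics/topz.png",cv2.resize(p[170:270,110:240],None,fx=6,fy=6,interpolation=cv2.INTER_CUBIC)[:600,:800])
d=np.load("pics/top0.npy");P=depthpts("top",d)
print(P[222,[203,220,190]],P[213,150],P[255,203])
hsv=cv2.cvtColor(p,cv2.COLOR_BGR2HSV)
for q in [(150,213),(267,221),(322,228),(381,222),(131,213),(203,222),(190,218),(208,205),(140,240)]: print(q,hsv[q[1],q[0]])
s=cv2.imread("pics/scene0.png")
cv2.imwrite("pics/scz.png",cv2.resize(s[140:240,140:270],None,fx=6,fy=6,interpolation=cv2.INTER_CUBIC)[:600,:800])
E
```

```text
[[0.45610246 0.0457202  0.10311489]
 [0.46038839 0.01154925 0.03231909]
 [0.45616629 0.07927662 0.0875909 ]] [0.48116661 0.19776524 0.00496308] [ 0.37577966  0.05632334 -0.00111476]
(150, 213) [105  12 124]
(267, 221) [103  14 125]
(322, 228) [100  19 124]
(381, 222) [101  17 121]
(131, 213) [ 13 187  75]
(203, 222) [  7 168 109]
(190, 218) [ 16 174 144]
(208, 205) [18 70 99]
(140, 240) [ 20  39 178]
```

View pics/topz.png

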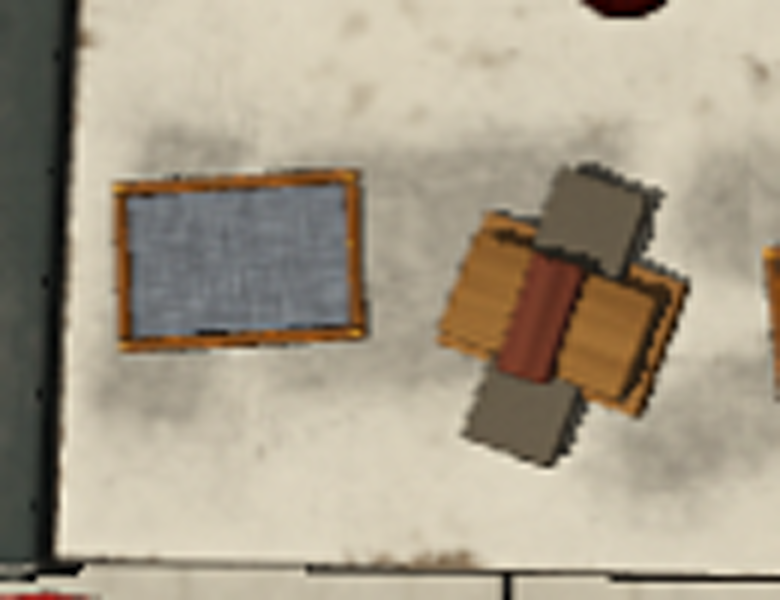

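View pics/scz.png

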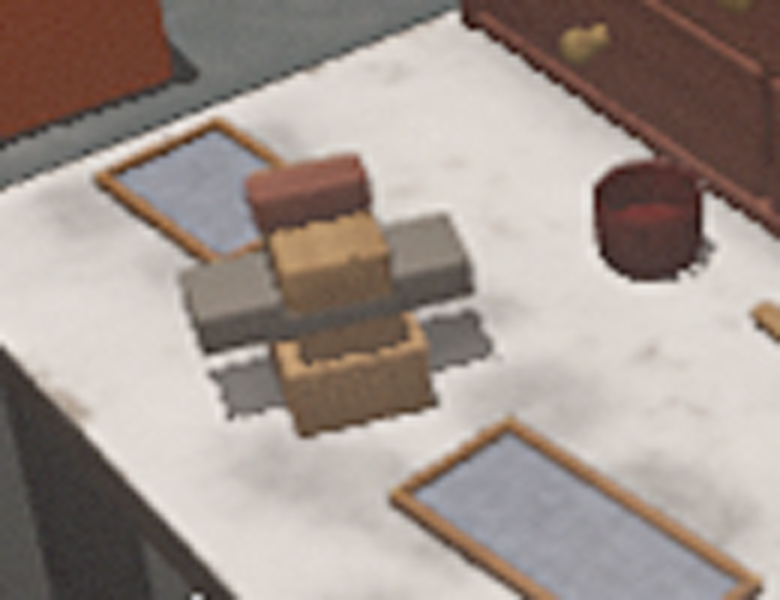

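```bash
cat > trays.py <<'E'
from h import *
def rect(n,mask,z):
    cs,_=cv2.findContours(mask,cv2.RETR_EXTERNAL,cv2.CHAIN_APPROX_NONE)
    c=max(cs,key=cv2.contourArea)[:,0].astype(float)
    w=onplane(n,c,z)[:,:2]
    (cx,cy),(a,b),ang=cv2.minAreaRect((w*1000).astype(np.float32))
    if a>b: a,b,ang=b,a,ang+90   # now ang is dir of a (short); long = ang+90
    L=(ang+90+90)%180-90
    return cx/1000,cy/1000,a,b,L
E
python3 - <<'E'
from trays import *
p=cv2.imread("pics/top0.png");d=np.load("pics/top0.npy");P=depthpts("top",d)
hsv=cv2.cvtColor(p,cv2.COLOR_BGR2HSV)
felt=cv2.inRange(hsv,(90,8,80),(120,60,170))
wood=cv2.inRange(hsv,(5,110,40),(25,255,255))
m=cv2.morphologyEx(felt|wood,cv2.MORPH_OPEN,np.ones((2,2)))
for nm,q in dict(sand=(150,213),whet=(267,221),rest=(322,228),cart=(381,222)).items():
    for nn,mm,z in (("outer",m,.009),("felt",cv2.morphologyEx(felt,cv2.MORPH_OPEN,np.ones((2,2))),.006)):
        n,l=cv2.connectedComponents(mm); 
        print(nm,nn,np.round(rect("top",(l==l[q[1],q[0]]).astype(np.uint8),z),4))
reg=np.zeros((384,512),bool);reg[180:260,172:232]=1
for nm,a,b,z in (("bar",.096,.112,.103),("sand",.076,.095,.085),("whet",.048,.067,.057),("cart",.025,.045,.035)):
    mm=(reg&(P[...,2]>a)&(P[...,2]<b)).astype(np.uint8); mm=cv2.morphologyEx(mm,cv2.MORPH_OPEN,np.ones((2,2)))
    print(nm,mm.sum(),np.round(rect("top",mm,z),4),np.round(P[mm>0].mean(0),4))
for nm,q in dict(cup=(214,161),jar=(358,164)).items(): print(nm,P[q[1],q[0]])
# scene check of trays via depth of felt
s=cv2.imread("pics/scene0.png");hs=cv2.cvtColor(s,cv2.COLOR_BGR2HSV)
for q in [(236,231),(268,266),(326,311),(172,172)]: print(q,hs[q[1],q[0]])
for n,uv in (("top",[[214,161],[358,164]]),): print(onplane(n,uv,.05))
E
```

```text
sand outer [  0.4785   0.1961  73.7774 107.2422 -85.3243]
sand felt [  0.4782   0.1974  60.0156  91.5737 -85.8462]
whet outer [ 4.648000e-01 -1.087000e-01  6.764280e+01  1.475115e+02 -8.256430e+01]
whet felt [ 4.64500e-01 -1.09000e-01  5.32779e+01  1.33772e+02 -8.25705e+01]
rest outer [  0.4486  -0.2517  49.3471  77.1115 -71.4528]
rest felt [  0.4483  -0.2522  35.7603  64.0429 -71.5635]
cart outer [  0.4654  -0.4043  88.7041 118.5646 -79.5024]
cart felt [  0.4657  -0.4057  74.6319 103.2605 -79.1695]
bar 191 [  0.4522   0.0521  22.6101  48.9498 -17.9481] [0.4522 0.0528 0.0994]
sand 435 [ 4.46100e-01  2.83000e-02  3.19611e+01  4.48666e+01 -1.92745e+01] [0.4545 0.0502 0.086 ]
whet 460 [4.94400e-01 3.86000e-02 3.74073e+01 4.04526e+01 6.99601e+01] [0.4563 0.0514 0.0538]
cart 137 [ 4.44200e-01  1.29000e-02  1.02953e+01  5.87840e+01 -1.60038e+01] [0.458  0.0365 0.0478]
cup [0.62039078 0.0340101  0.00926514]
jar [ 0.61048908 -0.33239139  0.06213387]
(236, 231) [124  11 162]
(268, 266) [143   6 164]
(326, 311) [117  16 164]
(172, 172) [120  14 164]
[[ 0.61325149  0.02962451  0.05      ]
 [ 0.61260926 -0.33473074  0.05      ]]
```

```bash
cat >> trays.py <<'E'
def stack(n,P,reg,a,b,z,minA=4):
    mm=(reg&(P[...,2]>a)&(P[...,2]<b)).astype(np.uint8); mm=cv2.morphologyEx(mm,cv2.MORPH_OPEN,np.ones((2,2)))
    cs,_=cv2.findContours(mm,cv2.RETR_EXTERNAL,cv2.CHAIN_APPROX_NONE)
    c=np.vstack([k[:,0] for k in cs if cv2.contourArea(k)>minA]).astype(float)
    w=onplane(n,c,z)[:,:2]
    (cx,cy),(A,B),ang=cv2.minAreaRect((w*1000).astype(np.float32))
    if A>B: A,B,ang=B,A,ang+90
    return np.round([cx,cy,A,B,(ang+180)%180-90],1)
E
python3 - <<'E'
from trays import *
d=np.load("pics/top0.npy");P=depthpts("top",d)
reg=np.zeros((384,512),bool);reg[180:260,172:232]=1
print(stack("top",P,reg,.077,.093,.085,20),stack("top",P,reg,.05,.065,.057,30))
s=cv2.imread("pics/scene0.png");d=cams.grab_frame("scene")[1];P=depthpts("scene",d)
reg=np.zeros((384,512),bool);reg[160:215,165:222]=1
for a,b,z in ((.098,.11,.103),(.08,.09,.085),(.0525,.0615,.057),(.031,.038,.035)):
    print(stack("scene",P,reg,a,b,z))
print(P[178,192],P[190,193])
E
```

```text
[454.6  51.4  44.8  80.7  70. ] [455.3  51.9  40.4 120.  -18.8]
[450.6  45.3  26.5  48.5 -17.4]
[447.7  25.4  44.9  46.5 -20.2]
[455.1  44.   45.  121.2 -19. ]
[448.5  18.6  33.3  62.2 -19.4]
[0.44800013 0.04097509 0.08384848] [0.43536497 0.01961533 0.06506888]
```

```bash
cat > go.py <<'E'
# python3 go.py x y z jaw_deg : how far, in tool axes (after the turn) and units
import sys; from h import *
x,y,z,j=map(float,sys.argv[1:5]); s=bot.sense(); R=s["ee_rot"]; R=np.array(R); p=np.array(s["eef_pos"])
yaw=np.degrees(np.arctan2(R[1,1],R[0,1])); t=(j-yaw+90)%180-90
if len(sys.argv)>5: t=(j-yaw+180)%360-180
a=np.radians(yaw+t)
ty=np.array([np.cos(a),np.sin(a)]); tx=np.array([-np.sin(a),np.cos(a)])
d=np.array([x,y])-p[:2]
# tool x = y cross z(down)
tx=np.cross(np.r_[ty,0],[0,0,-1.])[:2]
print("pos",np.round(p,4),"yaw %.1f"%yaw,"tilt",np.round(R[:2,2],4),"gap %.4f"%s["finger_gap"],"F",np.round(s["force"],1),"t",round(s["time_s"],1))
print("turn z units %.2f ; shift units tool x %.2f y %.2f z %.2f"%(-t/6,d@tx/.04,d@ty/.04,(p[2]-z)/.04))
E
python3 go.py .4525 .052 .2 72
```

```text
pos [0.2151 0.5328 0.2526] yaw 68.0 tilt [-0.0008 -0.0012] gap 0.0858 F [-0.3  0.1  0.4] t 0.1
turn z units -0.66 ; shift units tool x -9.36 y -9.60 z 1.31
```

```bash
python3 -m pendant '[[[0,0,0],[0,0,-0.66],0],[[-0.2,-0.2,0],[0,0,0],0],[[-0.4,-0.4,0],[0,0,0],0],[[-0.6,-0.6,0],[0,0,0],0],[[-0.6,-0.6,0],[0,0,0],0],[[-0.6,-0.6,0],[0,0,0],0],[[-0.6,-0.6,0],[0,0,0],0],[[-0.6,-0.6,0],[0,0,0],0],[[-0.6,-0.6,0],[0,0,0],0],[[-0.6,-0.6,0],[0,0,0],0],[[-0.6,-0.6,0],[0,0,0],0],[[-0.6,-0.6,0],[0,0,0],0]]'; python3 go.py .4525 .052 .2 72
```

```text
time_s: 1.15
eef_pos: [0.3693, 0.2285, 0.2532]
ee_rot: [[-0.95, 0.311, 0.0], [0.311, 0.95, -0.0], [-0.0, -0.0, -1.0]]
force: [0.0, -0.8, -0.4]
finger_gap: 0.0428
pos [0.3693 0.2285 0.2532] yaw 71.9 tilt [ 0.0002 -0.0002] gap 0.0428 F [ 0.  -0.8 -0.4] t 1.1
turn z units -0.02 ; shift units tool x -3.34 y -3.56 z 1.33
```

```bash
python3 -m pendant '[[[-0.6,-0.6,0],[0,0,0],0],[[-0.6,-0.6,0],[0,0,0],0],[[-0.6,-0.6,0],[0,0,0],0],[[-0.6,-0.6,0],[0,0,0],0],[[-0.5,-0.6,0.3],[0,0,0],0],[[-0.3,-0.4,0.5],[0,0,0],0],[[-0.14,-0.16,0.5],[0,0,0],0],[[0,0,0],[0,0,0],0]]'; python3 go.py .4525 .052 .2 72
python3 - <<'E'
from h import *
for n in ("scene","top"):
    p,d=cams.grab_frame(n); cv2.imwrite(f"pics/{n}1.png",p); np.save(f"pics/{n}1.npy",d)
s=cv2.imread("pics/scene1.png")
cv2.imwrite("pics/scz1.png",cv2.resize(s[90:220,120:270],None,fx=4.5,fy=4.5,interpolation=cv2.INTER_CUBIC))
E
```

```text
time_s: 1.82
eef_pos: [0.4499, 0.0519, 0.1976]
ee_rot: [[-0.949, 0.314, -0.007], [0.314, 0.949, 0.0], [0.006, -0.002, -1.0]]
force: [-1.1, 0.7, -0.3]
finger_gap: 0.0428
pos [0.4499 0.0519 0.1976] yaw 71.7 tilt [-0.0066  0.0003] gap 0.0428 F [-1.1  0.7 -0.3] t 1.8
turn z units -0.05 ; shift units tool x -0.06 y 0.02 z -0.06
```

View pics/scz1.png

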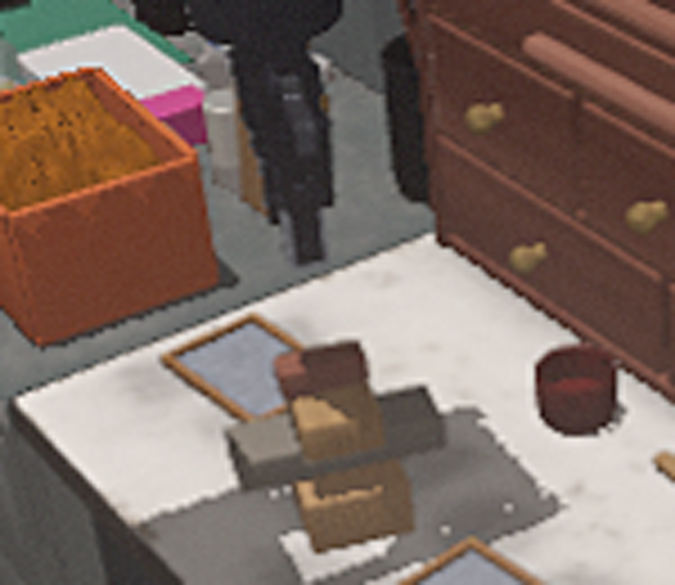

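```bash
python3 go.py .4525 .052 .2 72; python3 - <<'E'
from h import *
P=depthpts("scene",np.load("pics/scene1.npy"))
for v in range(136,152): print(v,[tuple(np.round(P[v,u]*1000).astype(int)) for u in (184,187,189,191)])
E
```

```text
pos [0.4513 0.0537 0.2009] yaw 71.8 tilt [-0.0023  0.0005] gap 0.0427 F [ 1.2 -0.8 -0.3] t 1.9
turn z units -0.03 ; shift units tool x -0.04 y -0.03 z 0.02
136 [(np.int64(425), np.int64(6), np.int64(227)), (np.int64(431), np.int64(3), np.int64(225)), (np.int64(444), np.int64(19), np.int64(214)), (np.int64(451), np.int64(23), np.int64(210))]
137 [(np.int64(433), np.int64(22), np.int64(214)), (np.int64(439), np.int64(21), np.int64(212)), (np.int64(442), np.int64(16), np.int64(213)), (np.int64(452), np.int64(25), np.int64(206))]
138 [(np.int64(432), np.int64(22), np.int64(212)), (np.int64(442), np.int64(26), np.int64(207)), (np.int64(445), np.int64(22), np.int64(207)), (np.int64(449), np.int64(21), np.int64(206))]
139 [(np.int64(433), np.int64(24), np.int64(208)), (np.int64(439), np.int64(22), np.int64(206)), (np.int64(442), np.int64(17), np.int64(208)), (np.int64(449), np.int64(21), np.int64(203))]
140 [(np.int64(432), np.int64(24), np.int64(206)), (np.int64(439), np.int64(23), np.int64(204)), (np.int64(443), np.int64(20), np.int64(204)), (np.int64(450), np.int64(24), np.int64(199))]
1
[... 1381 characters left out ...]
64(437), np.int64(23), np.int64(183)), (np.int64(443), np.int64(26), np.int64(179)), (np.int64(447), np.int64(23), np.int64(179))]
149 [(np.int64(432), np.int64(30), np.int64(179)), (np.int64(439), np.int64(27), np.int64(178)), (np.int64(585), np.int64(303), np.int64(-10)), (np.int64(587), np.int64(293), np.int64(-5))]
150 [(np.int64(566), np.int64(301), np.int64(-5)), (np.int64(574), np.int64(296), np.int64(-5)), (np.int64(577), np.int64(289), np.int64(-4)), (np.int64(587), np.int64(295), np.int64(-10))]
151 [(np.int64(563), np.int64(296), np.int64(-5)), (np.int64(575), np.int64(299), np.int64(-11)), (np.int64(578), np.int64(291), np.int64(-8)), (np.int64(577), np.int64(276), np.int64(-1))]
```

```bash
python3 -m pendant '[[[-0.04,-0.03,0.3],[0,0,0],0],[[0,0,0.5],[0,0,0],0],[[0,0,0.5],[0,0,0],0],[[0,0,0.5],[0,0,0],0],[[0,0,0.24],[0,0,0],0],[[0,0,0.1],[0,0,0],0],[[0,0,0],[0,0,0],0],[[0,0,0],[0,0,0],0]]' 40; python3 go.py .4525 .052 .115 72; python3 - <<'E'
from h import *
p,d=cams.grab_frame("scene"); cv2.imwrite("pics/s2.png",cv2.resize(p[90:220,120:270],None,fx=4.5,fy=4.5,interpolation=cv2.INTER_CUBIC))
E
```

```text
time_s: 2.58
eef_pos: [0.4541, 0.0525, 0.1169]
ee_rot: [[-0.951, 0.309, 0.002], [0.309, 0.951, -0.0], [-0.002, 0.0, -1.0]]
force: [-0.4, -0.2, 0.0]
finger_gap: 0.0424
pos [0.4541 0.0525 0.1169] yaw 72.0 tilt [ 0.0017 -0.0002] gap 0.0424 F [-0.4 -0.2  0. ] t 2.6
turn z units -0.00 ; shift units tool x 0.03 y -0.03 z 0.05
```

View pics/s2.png

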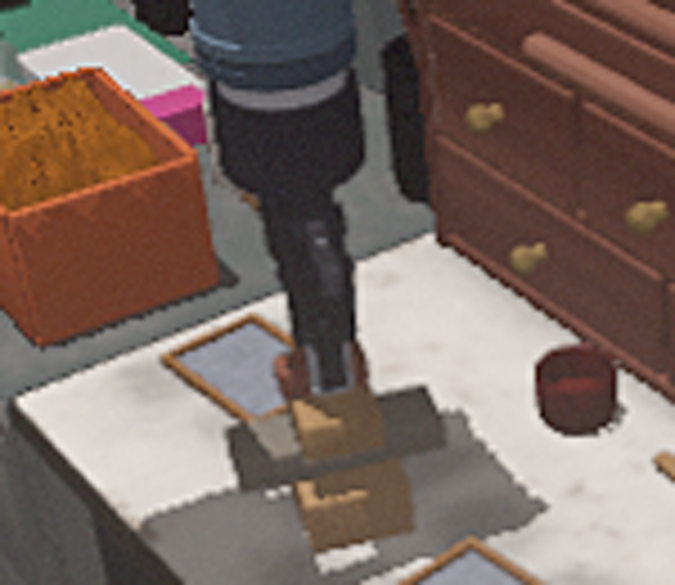

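The fingers straddle the bar, with the tip around (335,388) just above the sanding block. I'll close now.

```bash
python3 -m pendant '[[[0,0,0.03],[0,0,0],-0.4],[[0,0,0],[0,0,0],-1],[[0,0,0],[0,0,0],-1],[[0,0,0],[0,0,0],-1],[[0,0,0],[0,0,0],-1],[[0,0,0],[0,0,0],-1]]' 40; python3 -m pendant '[[[0,0,-0.1],[0,0,0],-1],[[0,0,-0.3],[0,0,0],-1],[[0,0,-0.5],[0,0,0],-1],[[0,0,-0.5],[0,0,0],-1],[[0,0,-0.3],[0,0,0],-1],[[0,0,0],[0,0,0],-1]]'; python3 go.py .4484 -.252 .18 18.5;  python3 - <<'E'
from h import *
p,d=cams.grab_frame("scene"); cv2.imwrite("pics/s3.png",cv2.resize(p[90:220,120:270],None,fx=4.5,fy=4.5,interpolation=cv2.INTER_CUBIC))
E
```

```text
time_s: 3.13
eef_pos: [0.4542, 0.0522, 0.1155]
ee_rot: [[-0.951, 0.31, 0.002], [0.31, 0.951, -0.0], [-0.002, 0.0, -1.0]]
force: [-0.4, 0.4, 6.0]
finger_gap: 0.0207
time_s: 3.63
eef_pos: [0.4551, 0.0521, 0.1854]
ee_rot: [[-0.951, 0.309, 0.005], [0.309, 0.951, -0.001], [-0.005, 0.001, -1.0]]
force: [0.5, 0.1, -0.6]
finger_gap: 0.0205
pos [0.4551 0.0521 0.1854] yaw 72.0 tilt [ 0.0052 -0.0008] gap 0.0205 F [ 0.5  0.1 -0.6] t 3.6
turn z units 8.91 ; shift units tool x -7.16 y -2.57 z 0.13
```

View pics/s3.png

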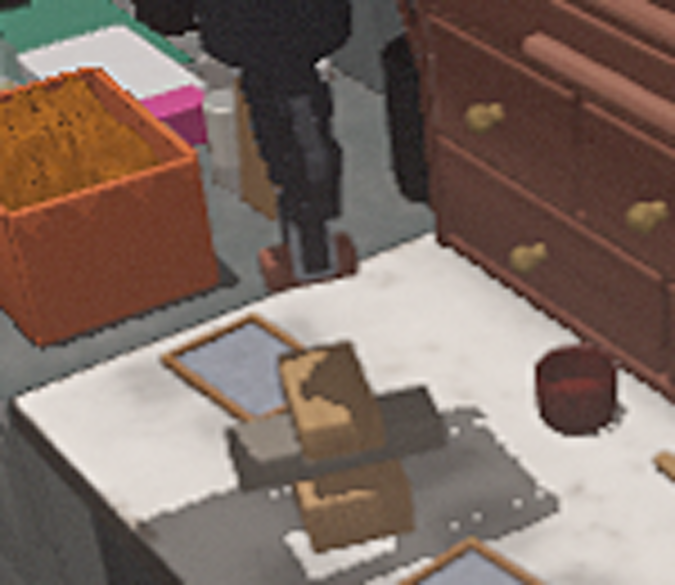

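Bar lifted: it hangs level at (310,265), and the sanding block stayed put. Next I turn it and carry it to its tray.

```bash
python3 -m pendant '[[[0,0,0],[0,0,0.5],-1],[[0,0,0],[0,0,0.9],-1],[[0,0,0],[0,0,0.9],-1],[[0,0,0],[0,0,0.9],-1],[[0,0,0],[0,0,0.9],-1],[[0,0,0],[0,0,0.9],-1],[[0,0,0],[0,0,0.9],-1],[[0,0,0],[0,0,0.9],-1],[[0,0,0],[0,0,0.9],-1],[[0,0,0],[0,0,0.8],-1],[[0,0,0],[0,0,0.41],-1],[[-0.2,-0.1,0],[0,0,0],-1]]' ; python3 -m pendant '[[[-0.5,-0.2,0],[0,0,0],-1],[[-0.7,-0.25,0],[0,0,0],-1],[[-0.8,-0.3,0],[0,0,0],-1],[[-0.8,-0.3,0],[0,0,0],-1],[[-0.8,-0.3,0],[0,0,0],-1],[[-0.8,-0.3,0],[0,0,0],-1],[[-0.8,-0.3,0],[0,0,0],-1],[[-0.7,-0.25,0],[0,0,0],-1],[[-0.5,-0.2,0],[0,0,0],-1],[[-0.36,-0.07,0],[0,0,0],-1],[[-0.2,0,0],[0,0,0],-1],[[0,0,0],[0,0,0],-1]]'; python3 -m pendant '[[[0,0,0],[0,0,0],-1],[[0,0,0],[0,0,0],-1]]' ; python3 go.py .449 -.2538 .036 18.5
```

```text
time_s: 4.68
eef_pos: [0.4512, 0.0441, 0.1811]
ee_rot: [[-0.317, 0.948, -0.002], [0.948, 0.317, 0.001], [0.002, -0.002, -1.0]]
force: [-0.2, -0.0, -1.1]
finger_gap: 0.0207
time_s: 5.68
eef_pos: [0.4468, -0.253, 0.182]
ee_rot: [[-0.317, 0.949, -0.0], [0.949, 0.317, 0.0], [0.0, -0.0, -1.0]]
force: [-0.5, -0.2, -0.0]
finger_gap: 0.0206
time_s: 5.85
eef_pos: [0.4467, -0.2506, 0.1821]
ee_rot: [[-0.319, 0.948, -0.001], [0.948, 0.319, 0.001], [0.001, -0.0, -1.0]]
force: [-0.2, 0.7, -0.0]
finger_gap: 0.0206
pos [ 0.4467 -0.2506  0.1821] yaw 18.6 tilt [-0.0008  0.0011] gap 0.0206 F [-0.2  0.7 -0. ] t 5.8
turn z units 0.02 ; shift units tool x -0.10 y 0.03 z 3.65
```

```bash
python3 -m pendant '[[[-0.1,0.03,0.2],[0,0,0],-1],[[0,0,0.5],[0,0,0],-1],[[0,0,0.6],[0,0,0],-1],[[0,0,0.6],[0,0,0],-1],[[0,0,0.6],[0,0,0],-1],[[0,0,0.5],[0,0,0],-1],[[0,0,0.35],[0,0,0],-1],[[0,0,0.15],[0,0,0],-1],[[0,0,0],[0,0,0],-1],[[0,0,0],[0,0,0],-1],[[0,0,0],[0,0,0],-1]]' ; python3 go.py .449 -.2538 .035 18.5;  python3 - <<'E'
from h import *
p,d=cams.grab_frame("scene"); cv2.imwrite("pics/s4.png",cv2.resize(p[190:310,200:340],None,fx=4.5,fy=4.5,interpolation=cv2.INTER_CUBIC))
E
```

```text
time_s: 6.77
eef_pos: [0.45, -0.2557, 0.0435]
ee_rot: [[-0.318, 0.948, 0.001], [0.948, 0.318, -0.001], [-0.002, 0.001, -1.0]]
force: [-0.1, -0.0, -0.2]
finger_gap: 0.0206
pos [ 0.45   -0.2557  0.0435] yaw 18.5 tilt [ 0.0014 -0.0013] gap 0.0206 F [-0.1 -0.  -0.2] t 6.8
turn z units 0.01 ; shift units tool x 0.05 y -0.01 z 0.21
```

View pics/s4.png

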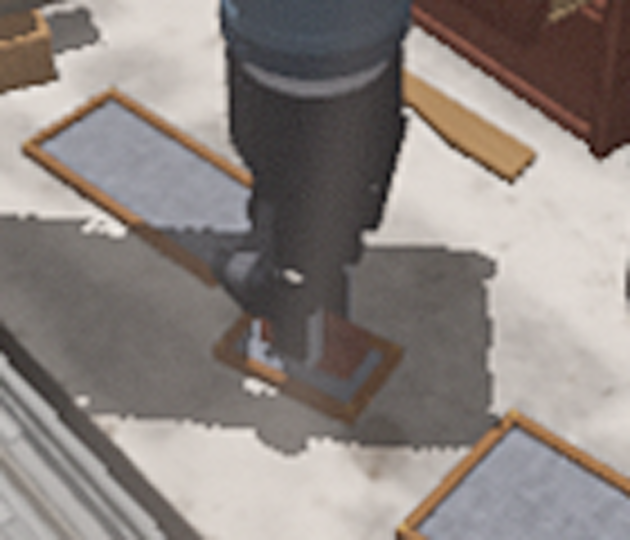

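Bar hangs just above the felt at (350,350), inside the tray. I'll lower it in small steps and watch the force.

```bash
python3 -m pendant '[[[0.05,0,0.06],[0,0,0],-1],[[0,0,0.06],[0,0,0],-1],[[0,0,0],[0,0,0],-1],[[0,0,0],[0,0,0],-1]]';python3 -m pendant '[[[0,0,0.04],[0,0,0],-1],[[0,0,0],[0,0,0],-1],[[0,0,0],[0,0,0],-1]]'; python3 -m pendant '[[[0,0,0.04],[0,0,0],-1],[[0,0,0],[0,0,0],-1],[[0,0,0],[0,0,0],-1]]' 
```

```text
time_s: 7.15
eef_pos: [0.4485, -0.2534, 0.0377]
ee_rot: [[-0.317, 0.948, -0.0], [0.948, 0.317, -0.0], [-0.0, -0.0, -1.0]]
force: [0.6, -0.2, -0.1]
finger_gap: 0.0206
time_s: 7.4
eef_pos: [0.4485, -0.2534, 0.036]
ee_rot: [[-0.317, 0.948, -0.0], [0.948, 0.317, 0.0], [0.0, -0.0, -1.0]]
force: [0.2, 0.5, 0.2]
finger_gap: 0.0207
time_s: 7.65
eef_pos: [0.4487, -0.2536, 0.0346]
ee_rot: [[-0.318, 0.948, 0.0], [0.948, 0.318, -0.0], [-0.0, 0.0, -1.0]]
force: [0.8, -0.6, -0.2]
finger_gap: 0.0205
```

```bash
python3 -m pendant '[[[0,0,0.04],[0,0,0],-1],[[0,0,0],[0,0,0],-1],[[0,0,0],[0,0,0],-1]]'; python3 - <<'E'
from h import *
p,d=cams.grab_frame("scene"); cv2.imwrite("pics/s5.png",cv2.resize(p[230:300,230:310],None,fx=8,fy=8,interpolation=cv2.INTER_CUBIC))
E
```

```text
time_s: 7.9
eef_pos: [0.4488, -0.2537, 0.0345]
ee_rot: [[-0.318, 0.948, -0.0], [0.948, 0.318, -0.0], [-0.0, -0.0, -1.0]]
force: [-5.4, 3.9, 18.7]
finger_gap: 0.0209
```

View pics/s5.png

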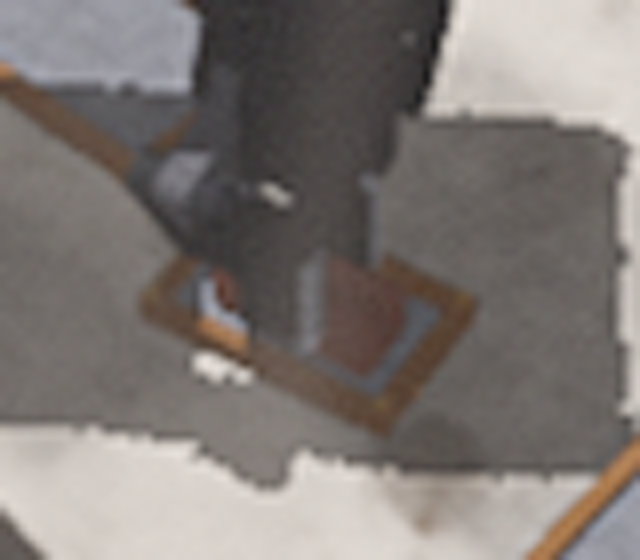

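Contact came at z 0.0345, exactly where I predicted. I'll open and rise.

```bash
python3 -m pendant '[[[0,0,-0.04],[0,0,0],-1],[[0,0,0],[0,0,0],-0.3],[[0,0,0],[0,0,0],-0.1],[[0,0,0],[0,0,0],0],[[0,0,-0.1],[0,0,0],0],[[0,0,-0.4],[0,0,0],0],[[0,0,-0.8],[0,0,0],0],[[0,0,-0.8],[0,0,0],0],[[0,0,-0.8],[0,0,0],0],[[0,0,-0.8],[0,0,0],1],[[0,0,-0.4],[0,0,0],1],[[0,0,0],[0,0,0],1]]';python3 go.py .4546 .0514 .2 -19.5;  python3 - <<'E'
from h import *
p,d=cams.grab_frame("scene"); cv2.imwrite("pics/s6.png",cv2.resize(p[150:310,150:350],None,fx=4,fy=3.75,interpolation=cv2.INTER_CUBIC))
E
```

```text
time_s: 8.95
eef_pos: [0.4506, -0.2552, 0.2034]
ee_rot: [[-0.318, 0.948, 0.006], [0.948, 0.318, -0.006], [-0.007, 0.004, -1.0]]
force: [0.1, 0.6, -0.1]
finger_gap: 0.0768
pos [ 0.4506 -0.2552  0.2034] yaw 18.5 tilt [ 0.0062 -0.0057] gap 0.0768 F [ 0.1  0.6 -0.1] t 8.9
turn z units 6.34 ; shift units tool x 7.26 y -2.46 z 0.08
```

View pics/s6.png

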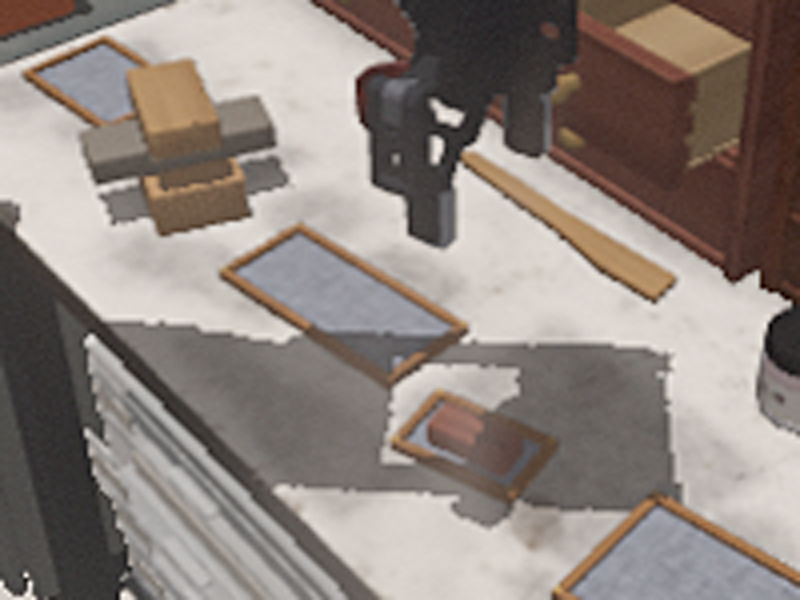

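The bar is flat in its tray at (480,435) in the crop, and the stack at (190,140) is undisturbed. The sanding block is next.

```bash
python3 -m pendant '[[[0,0,0],[0,0,0.6],1],[[0,0,0],[0,0,0.95],1],[[0,0,0],[0,0,0.95],1],[[0,0,0],[0,0,0.95],1],[[0,0,0],[0,0,0.95],1],[[0,0,0],[0,0,0.95],1],[[0,0,0],[0,0,0.7],1],[[0.1,0,0],[0,0,0.29],1],[[0.3,-0.1,0],[0,0,0],1],[[0.6,-0.2,0],[0,0,0],1],[[0.8,-0.25,0],[0,0,0],1],[[0.8,-0.25,0],[0,0,0],1]]' ; python3 -m pendant '[[[0.8,-0.3,0],[0,0,0],1],[[0.8,-0.3,0],[0,0,0],1],[[0.8,-0.3,0],[0,0,0],1],[[0.8,-0.3,0],[0,0,0],1],[[0.7,-0.2,0],[0,0,0],1],[[0.5,-0.2,0],[0,0,0],1],[[0.26,-0.06,0],[0,0,0],1],[[0,0,0],[0,0,0],1],[[0,0,0],[0,0,0],1],[[0,0,0],[0,0,0],1]]'; python3 go.py .4546 .0514 .089 -19.7;  python3 - <<'E'
from h import *
p,d=cams.grab_frame("scene"); cv2.imwrite("pics/s7.png",cv2.resize(p[90:220,120:270],None,fx=4.5,fy=4.5,interpolation=cv2.INTER_CUBIC))
E
```

```text
time_s: 10.0
eef_pos: [0.4519, -0.1428, 0.197]
ee_rot: [[0.335, 0.942, -0.002], [0.942, -0.335, 0.002], [0.001, -0.003, -1.0]]
force: [0.8, -0.4, 1.4]
finger_gap: 0.0854
time_s: 10.83
eef_pos: [0.4527, 0.0524, 0.1981]
ee_rot: [[0.334, 0.942, -0.001], [0.942, -0.334, -0.0], [-0.001, -0.001, -1.0]]
force: [-1.1, -0.7, 0.4]
finger_gap: 0.0853
pos [0.4527 0.0524 0.1981] yaw -19.5 tilt [-0.0007 -0.0004] gap 0.0853 F [-1.1 -0.7  0.4] t 10.8
turn z units 0.03 ; shift units tool x -0.01 y 0.05 z 2.73
```

View pics/s7.png

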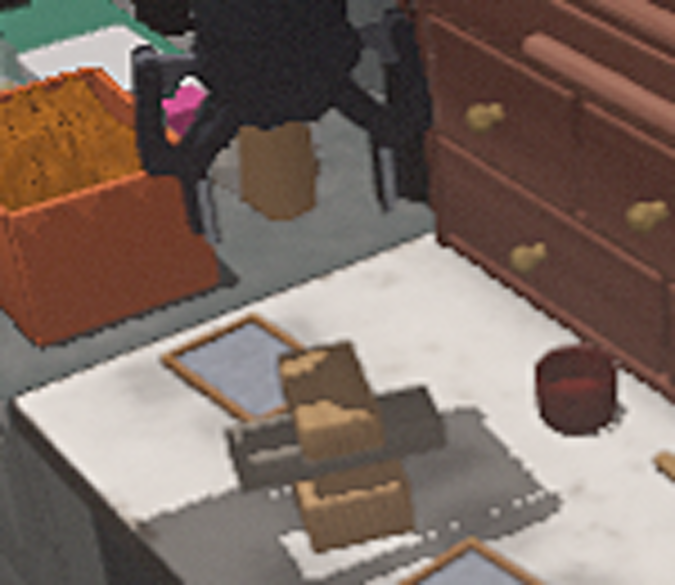

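```bash
python3 -m pendant '[[[0,0.05,0.2],[0,0,0],1],[[0,0,0.5],[0,0,0],1],[[0,0,0.6],[0,0,0],1],[[0,0,0.6],[0,0,0],1],[[0,0,0.5],[0,0,0],0.6],[[0,0,0.23],[0,0,0],0.5],[[0,0,0.1],[0,0,0],0.4],[[0,0,0],[0,0,0],0.4],[[0,0,0],[0,0,0],0.4]]' 40; python3 go.py .4546 .0514 .088 -19.7;  python3 - <<'E'
from h import *
p,d=cams.grab_frame("scene"); cv2.imwrite("pics/s8.png",cv2.resize(p[90:220,120:270],None,fx=4.5,fy=4.5,interpolation=cv2.INTER_CUBIC))
E
```

```text
time_s: 11.63
eef_pos: [0.4554, 0.0521, 0.0899]
ee_rot: [[0.335, 0.942, 0.001], [0.942, -0.335, -0.0], [0.0, 0.001, -1.0]]
force: [0.1, 0.1, -0.1]
finger_gap: 0.0599
pos [0.4554 0.0521 0.0899] yaw -19.6 tilt [ 0.001  -0.0002] gap 0.0599 F [ 0.1  0.1 -0.1] t 11.6
turn z units 0.02 ; shift units tool x -0.02 y -0.01 z 0.05
```

View pics/s8.png

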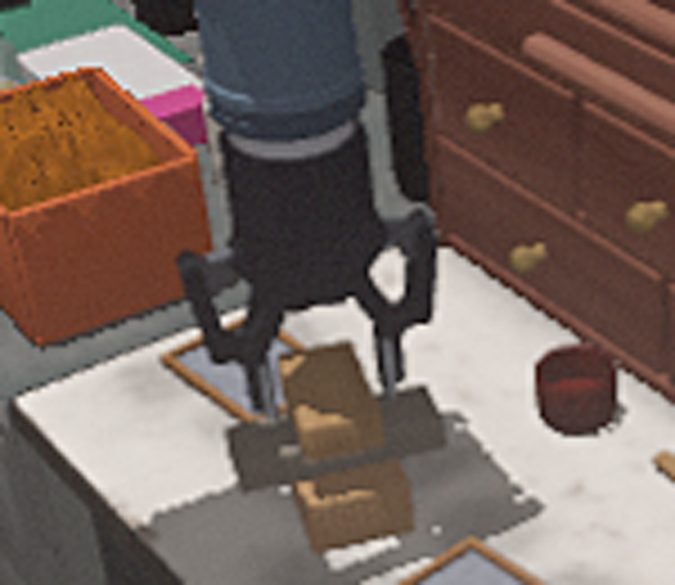

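The fingers stand on either side of the sanding block at (270,410) and (392,375), above the whetstone. I'll close and lift.

```bash
python3 -m pendant '[[[0,0,0.03],[0,0,0],0.3],[[0,0,0],[0,0,0],0],[[0,0,0],[0,0,0],-1],[[0,0,0],[0,0,0],-1],[[0,0,0],[0,0,0],-1],[[0,0,0],[0,0,0],-1],[[0,0,0],[0,0,0],-1]]' 50; python3 -m pendant '[[[0,0,-0.05],[0,0,0],-1],[[0,0,-0.2],[0,0,0],-1],[[0,0,-0.4],[0,0,0],-1],[[0,0,-0.5],[0,0,0],-1],[[0,0,-0.5],[0,0,0],-1],[[0,0,-0.4],[0,0,0],-1],[[0,0,-0.2],[0,0,0],-1],[[0,0,0],[0,0,0],-1]]'; python3 go.py .4784 .1968 .18 4.4 1;  python3 - <<'E'
from h import *
p,d=cams.grab_frame("scene"); cv2.imwrite("pics/s9.png",cv2.resize(p[90:220,120:270],None,fx=4.5,fy=4.5,interpolation=cv2.INTER_CUBIC))
E
```

```text
time_s: 12.27
eef_pos: [0.4557, 0.0524, 0.0892]
ee_rot: [[0.334, 0.943, 0.002], [0.943, -0.334, -0.0], [0.0, 0.002, -1.0]]
force: [-1.0, -0.6, 7.5]
finger_gap: 0.044
time_s: 12.93
eef_pos: [0.4559, 0.0524, 0.1802]
ee_rot: [[0.334, 0.943, 0.004], [0.943, -0.334, -0.001], [0.001, 0.004, -1.0]]
force: [0.1, 0.6, -1.3]
finger_gap: 0.0434
pos [0.4559 0.0524 0.1802] yaw -19.5 tilt [ 0.004  -0.0006] gap 0.0434 F [ 0.1  0.6 -1.3] t 12.9
turn z units -3.99 ; shift units tool x 3.56 y 0.84 z 0.01
```

View pics/s9.png

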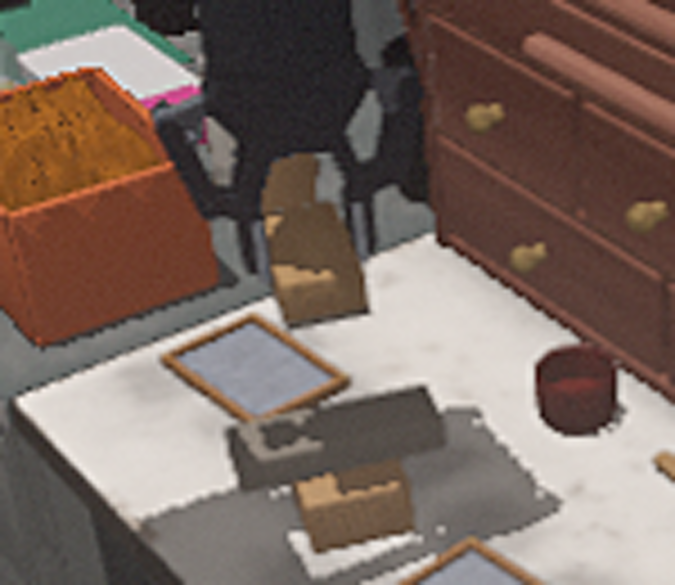

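```bash
python3 -m pendant '[[[0,0,0],[0,0,-0.4],-1],[[0,0,0],[0,0,-0.8],-1],[[0,0,0],[0,0,-0.8],-1],[[0,0,0],[0,0,-0.8],-1],[[0,0,0],[0,0,-0.8],-1],[[0.2,0.05,0],[0,0,-0.39],-1],[[0.4,0.1,0],[0,0,0],-1],[[0.6,0.15,0],[0,0,0],-1],[[0.7,0.16,0],[0,0,0],-1],[[0.7,0.16,0],[0,0,0],-1],[[0.6,0.15,0],[0,0,0],-1],[[0.4,0.07,0],[0,0,0],-1]]';python3 -m pendant '[[[0,0,0],[0,0,0],-1],[[0,0,0],[0,0,0],-1],[[0,0,0],[0,0,0],-1],[[0,0,0],[0,0,0],-1]]' ; python3 go.py .4783 .198 .042 4.4
```

```text
time_s: 13.98
eef_pos: [0.4769, 0.2012, 0.177]
ee_rot: [[-0.077, 0.997, -0.001], [0.997, 0.077, 0.0], [0.001, -0.001, -1.0]]
force: [-0.4, -0.4, -1.0]
finger_gap: 0.0437
time_s: 14.32
eef_pos: [0.4771, 0.1979, 0.1776]
ee_rot: [[-0.076, 0.997, -0.001], [0.997, 0.076, -0.0], [-0.0, -0.001, -1.0]]
force: [0.5, 0.3, -0.6]
finger_gap: 0.0438
pos [0.4771 0.1979 0.1776] yaw 4.4 tilt [-0.001  -0.0004] gap 0.0438 F [ 0.5  0.3 -0.6] t 14.3
turn z units -0.01 ; shift units tool x -0.00 y 0.03 z 3.39
```

```bash
python3 -m pendant '[[[0,0.03,0.2],[0,0,0],-1],[[0,0,0.5],[0,0,0],-1],[[0,0,0.6],[0,0,0],-1],[[0,0,0.6],[0,0,0],-1],[[0,0,0.6],[0,0,0],-1],[[0,0,0.45],[0,0,0],-1],[[0,0,0.25],[0,0,0],-1],[[0,0,0.1],[0,0,0],-1],[[0,0,0],[0,0,0],-1],[[0,0,0],[0,0,0],-1],[[0,0,0],[0,0,0],-1]]' ; python3 go.py .4783 .198 .036 4.4;  python3 - <<'E'
from h import *
p,d=cams.grab_frame("scene"); cv2.imwrite("pics/s10.png",cv2.resize(p[120:220,110:250],None,fx=5,fy=5,interpolation=cv2.INTER_CUBIC))
E
```

```text
time_s: 15.23
eef_pos: [0.4798, 0.1988, 0.0473]
ee_rot: [[-0.077, 0.997, 0.002], [0.997, 0.077, 0.0], [0.0, 0.002, -1.0]]
force: [0.4, 1.2, -0.7]
finger_gap: 0.0437
pos [0.4798 0.1988 0.0473] yaw 4.4 tilt [0.0024 0.0004] gap 0.0437 F [ 0.4  1.2 -0.7] t 15.2
turn z units -0.00 ; shift units tool x -0.02 y -0.04 z 0.28
```

View pics/s10.png

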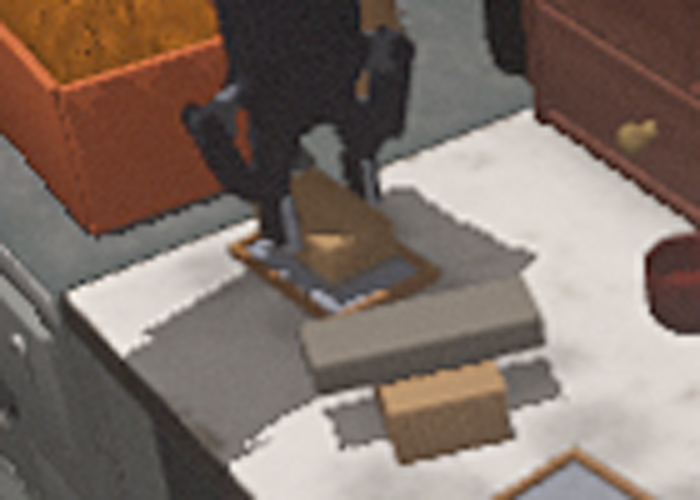

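The block is centred over its tray. I'll lower it onto the felt.

```bash
python3 -m pendant '[[[0,-0.03,0.06],[0,0,0],-1],[[0,0,0.06],[0,0,0],-1],[[0,0,0],[0,0,0],-1],[[0,0,0],[0,0,0],-1]]';python3 -m pendant '[[[0,0,0.06],[0,0,0],-1],[[0,0,0],[0,0,0],-1],[[0,0,0],[0,0,0],-1]]'; python3 -m pendant '[[[0,0,0.04],[0,0,0],-1],[[0,0,0],[0,0,0],-1],[[0,0,0],[0,0,0],-1]]' 
```

```text
time_s: 15.62
eef_pos: [0.4773, 0.1986, 0.0413]
ee_rot: [[-0.077, 0.997, -0.0], [0.997, 0.077, -0.0], [-0.0, -0.0, -1.0]]
force: [0.1, -0.1, -0.9]
finger_gap: 0.0436
time_s: 15.87
eef_pos: [0.4773, 0.1986, 0.0387]
ee_rot: [[-0.077, 0.997, -0.0], [0.997, 0.077, -0.0], [-0.0, -0.0, -1.0]]
force: [-1.3, 0.1, -1.5]
finger_gap: 0.0436
time_s: 16.12
eef_pos: [0.4773, 0.1986, 0.0372]
ee_rot: [[-0.077, 0.997, -0.0], [0.997, 0.077, -0.0], [-0.0, -0.0, -1.0]]
force: [-0.2, -0.6, -1.4]
finger_gap: 0.0438
```

```bash
python3 -m pendant '[[[0,0,0.03],[0,0,0],-1],[[0,0,0],[0,0,0],-1],[[0,0,0],[0,0,0],-1]]';python3 -m pendant '[[[0,0,0.03],[0,0,0],-1],[[0,0,0],[0,0,0],-1],[[0,0,0],[0,0,0],-1]]'
```

```text
time_s: 16.37
eef_pos: [0.4776, 0.1986, 0.0363]
ee_rot: [[-0.077, 0.997, 0.0], [0.997, 0.077, 0.0], [-0.0, 0.0, -1.0]]
force: [-1.0, 0.4, 2.1]
finger_gap: 0.0439
time_s: 16.62
eef_pos: [0.4776, 0.1986, 0.0362]
ee_rot: [[-0.077, 0.997, 0.0], [0.997, 0.077, -0.0], [-0.0, 0.0, -1.0]]
force: [-6.6, -1.3, 15.3]
finger_gap: 0.0439
```

```bash
python3 -m pendant '[[[0,0,-0.03],[0,0,0],-1],[[0,0,0],[0,0,0],0.2],[[0,0,0],[0,0,0],0.4],[[0,0,0],[0,0,0],0.5],[[0,0,-0.1],[0,0,0],0.5],[[0,0,-0.4],[0,0,0],0.5],[[0,0,-0.8],[0,0,0],0.5],[[0,0,-0.8],[0,0,0],0.5],[[0,0,-0.8],[0,0,0],0.5],[[0,0,-0.8],[0,0,0],0.5],[[0,0,-0.4],[0,0,0],0.5],[[0,0,0],[0,0,0],0.5]]';python3 go.py .4553 .0519 .2 71.2 1;  python3 - <<'E'
from h import *
p,d=cams.grab_frame("scene"); cv2.imwrite("pics/s11.png",cv2.resize(p[120:220,110:250],None,fx=5,fy=5,interpolation=cv2.INTER_CUBIC))
p,d=cams.grab_frame("top"); cv2.imwrite("pics/t11.png",p); np.save("pics/t11.npy",d)
E
```

```text
time_s: 17.62
eef_pos: [0.4801, 0.1992, 0.2051]
ee_rot: [[-0.077, 0.997, 0.009], [0.997, 0.077, 0.001], [0.001, 0.009, -1.0]]
force: [0.8, 1.0, 0.8]
finger_gap: 0.0642
pos [0.4801 0.1992 0.2051] yaw 4.4 tilt [0.0086 0.0015] gap 0.0642 F [0.8 1.  0.8] t 17.6
turn z units -11.13 ; shift units tool x -0.60 y -3.69 z 0.13
```

View pics/s11.png

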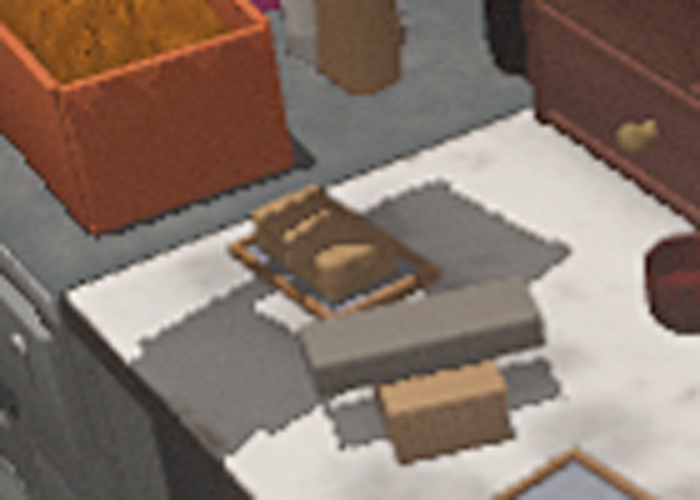

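View pics/t11.png

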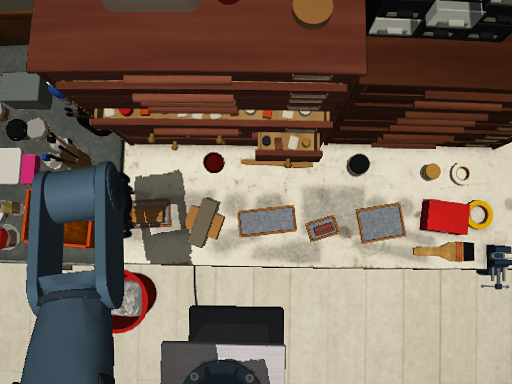

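The sanding block is in its tray. The whetstone at (207,222) and the carton below it are clear in the top view, so I'll re-measure both and check the placed pieces.

```bash
python3 - <<'E'
from trays import *
d=np.load("pics/t11.npy");P=depthpts("top",d)
def R(a,b,c,e):
    r=np.zeros((384,512),bool);r[a:b,c:e]=1;return r
print("whet",stack("top",P,R(185,260,178,232),.05,.066,.057))
print("cart",stack("top",P,R(185,260,178,232),.026,.045,.035))
print("bar",stack("top",P,R(210,245,300,345),.016,.03,.022))
print("barz",np.round(np.median(P[R(226,231,318,326),2]),4))
p=cv2.imread("pics/t11.png");hsv=cv2.cvtColor(p,cv2.COLOR_BGR2HSV)
m=cv2.inRange(hsv,(0,100,30),(9,220,200))
m[~R(218,240,308,336)]=0
print(rect("top",m,.022))
cv2.imwrite("pics/t11z.png",cv2.resize(p[170:270,110:350],None,fx=3.3,fy=3.3,interpolation=cv2.INTER_CUBIC))
m=cv2.inRange(hsv,(10,90,60),(22,255,255))
m[~R(195,250,180,228)]=0;m=cv2.morphologyEx(m,cv2.MORPH_OPEN,np.ones((2,2)))
c=np.argwhere(m)[:,::-1].astype(float);w=onplane("top",c,.035)[:,:2]*1000
print(cv2.minAreaRect(w.astype(np.float32)))
E
```

```text
whet [455.3  51.9  40.7 119.9 -19. ]
cart [457.4  52.6  60.7  91.2  70.5]
bar [ 446.6 -254.5   21.7   49.4  -70.8]
barz 0.0224
(0.44950576782226564, -0.25176385498046877, 20.853424072265625, 49.378562927246094, -70.73204803466797)
((457.51678466796875, 51.470767974853516), (93.08927154541016, 60.80672836303711), 70.91175079345703)
```

View pics/t11z.png

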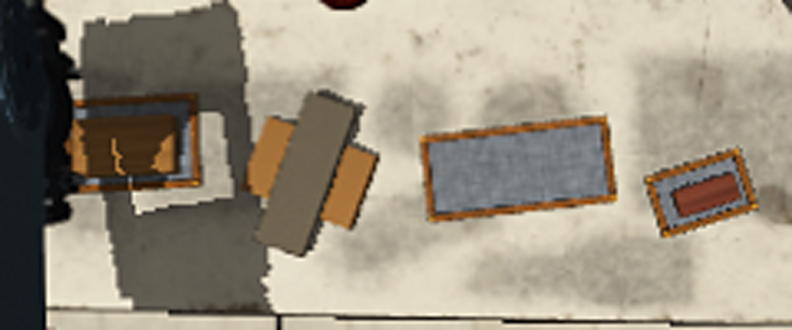

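```bash
python3 -m pendant '[[[0,0,0],[0,0,-0.8],0.5],[[0,0,0],[0,0,-0.95],0.5],[[0,0,0],[0,0,-0.95],0.5],[[0,0,0],[0,0,-0.95],0.5],[[0,0,0],[0,0,-0.95],0.5],[[0,0,0],[0,0,-0.95],0.5],[[0,0,0],[0,0,-0.95],0.5],[[0,0,0],[0,0,-0.95],0.5],[[0,0,0],[0,0,-0.95],0.5],[[0,0,0],[0,0,-0.95],0.5],[[0,0,0],[0,0,-0.95],0.5],[[0,-0.2,0],[0,0,-0.78],0.5]]'; python3 -m pendant '[[[-0.1,-0.4,0],[0,0,0],0.4],[[-0.1,-0.6,0],[0,0,0],0.4],[[-0.1,-0.7,0],[0,0,0],0.4],[[-0.1,-0.7,0],[0,0,0],0.4],[[-0.1,-0.6,0],[0,0,0],0.4],[[-0.1,-0.4,0],[0,0,0],0.4],[[0,-0.1,0],[0,0,0],0.4],[[0,0,0],[0,0,0],0.4],[[0,0,0],[0,0,0],0.4],[[0,0,0],[0,0,0],0.4]]'; python3 go.py .4553 .0519 .068 71
```

```text
time_s: 18.72
eef_pos: [0.4732, 0.1916, 0.1978]
ee_rot: [[-0.947, 0.322, -0.004], [0.322, 0.947, -0.0], [0.003, -0.001, -1.0]]
force: [0.2, -0.7, 0.1]
finger_gap: 0.0639
time_s: 19.55
eef_pos: [0.4508, 0.052, 0.1995]
ee_rot: [[-0.945, 0.327, -0.001], [0.327, 0.945, 0.001], [0.001, 0.0, -1.0]]
force: [0.2, -0.1, -0.5]
finger_gap: 0.0597
pos [0.4508 0.052  0.1995] yaw 70.9 tilt [-0.0012  0.0005] gap 0.0597 F [ 0.2 -0.1 -0.5] t 19.6
turn z units -0.01 ; shift units tool x -0.11 y 0.03 z 3.29
```

```bash
python3 -m pendant '[[[-0.08,0.02,0.3],[0,0,0],0.4],[[0,0,0.5],[0,0,0],0.4],[[0,0,0.6],[0,0,0],0.4],[[0,0,0.6],[0,0,0],0.4],[[0,0,0.5],[0,0,0],0.4],[[0,0,0.4],[0,0,0],0.4],[[0,0,0.25],[0,0,0],0.4],[[0,0,0.1],[0,0,0],0.4],[[0,0,0],[0,0,0],0.4],[[0,0,0],[0,0,0],0.4],[[0,0,0],[0,0,0],0.4]]' 60; python3 go.py .4553 .0519 .067 71;  python3 - <<'E'
from h import *
p,d=cams.grab_frame("scene"); cv2.imwrite("pics/s12.png",cv2.resize(p[120:220,130:250],None,fx=6,fy=6,interpolation=cv2.INTER_CUBIC))
E
```

```text
time_s: 20.47
eef_pos: [0.4553, 0.0509, 0.0711]
ee_rot: [[-0.945, 0.327, 0.002], [0.327, 0.945, -0.0], [-0.002, 0.0, -1.0]]
force: [0.5, -0.1, 0.2]
finger_gap: 0.0596
pos [0.4553 0.0509 0.0711] yaw 70.9 tilt [ 0.002  -0.0003] gap 0.0596 F [ 0.5 -0.1  0.2] t 20.5
turn z units -0.02 ; shift units tool x 0.01 y 0.02 z 0.10
```

View pics/s12.png

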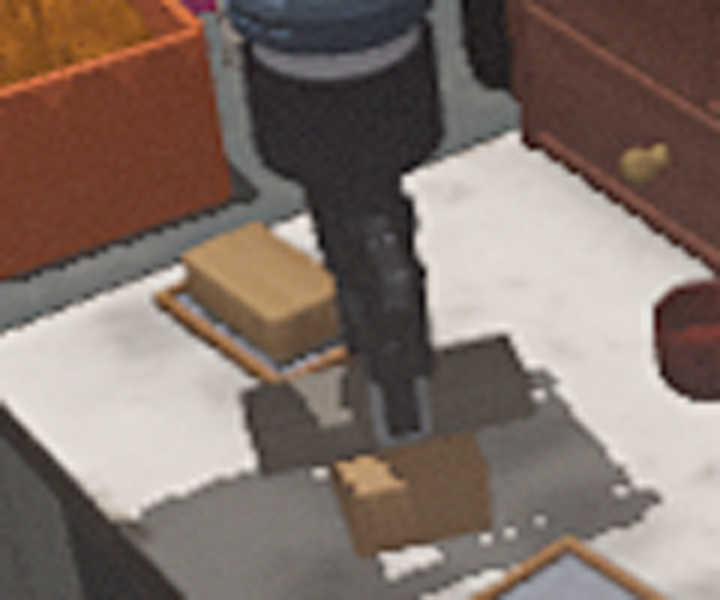

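The finger tip at (405,435) is above the carton top, beside the whetstone's middle. I'll close and lift.

```bash
python3 -m pendant '[[[0,0.02,0.08],[0,0,0],0.3],[[0,0,0],[0,0,0],0.1],[[0,0,0],[0,0,0],-1],[[0,0,0],[0,0,0],-1],[[0,0,0],[0,0,0],-1],[[0,0,0],[0,0,0],-1],[[0,0,0],[0,0,0],-1],[[0,0,0],[0,0,0],-1]]' 60; python3 -m pendant '[[[0,0,-0.05],[0,0,0],-1],[[0,0,-0.2],[0,0,0],-1],[[0,0,-0.4],[0,0,0],-1],[[0,0,-0.5],[0,0,0],-1],[[0,0,-0.5],[0,0,0],-1],[[0,0,-0.4],[0,0,0],-1],[[0,0,-0.2],[0,0,0],-1],[[0,0,0],[0,0,0],-1]]'; python3 go.py .4647 -.1088 .18 7.4 1;  python3 - <<'E'
from h import *
p,d=cams.grab_frame("scene"); cv2.imwrite("pics/s13.png",cv2.resize(p[120:220,130:250],None,fx=6,fy=6,interpolation=cv2.INTER_CUBIC))
E
```

```text
time_s: 21.18
eef_pos: [0.4551, 0.0519, 0.0676]
ee_rot: [[-0.945, 0.327, 0.001], [0.327, 0.945, 0.0], [-0.001, 0.001, -1.0]]
force: [-0.4, 2.5, 4.3]
finger_gap: 0.0382
time_s: 21.85
eef_pos: [0.4557, 0.0514, 0.1588]
ee_rot: [[-0.945, 0.327, 0.004], [0.327, 0.945, -0.001], [-0.004, 0.001, -1.0]]
force: [-0.3, -0.0, -3.4]
finger_gap: 0.0385
pos [0.4557 0.0514 0.1588] yaw 70.9 tilt [ 0.0036 -0.0007] gap 0.0385 F [-0.3 -0.  -3.4] t 21.9
turn z units 10.58 ; shift units tool x -4.00 y -0.29 z -0.53
```

View pics/s13.png

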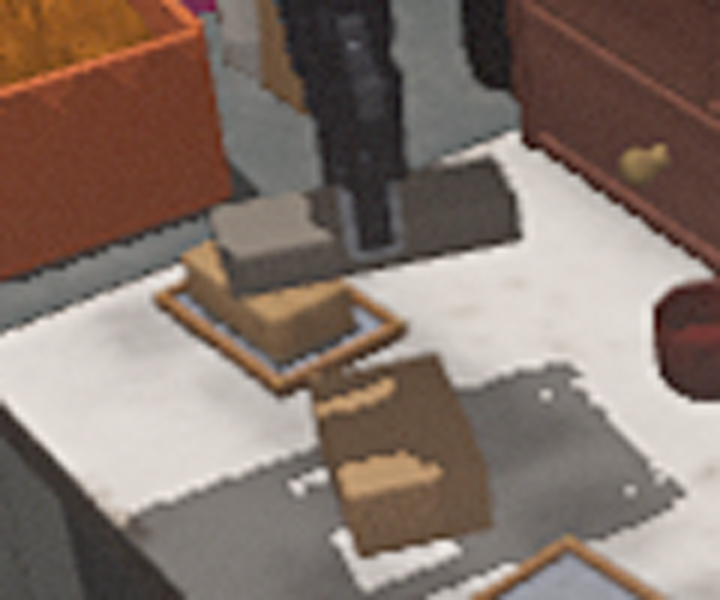

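```bash
python3 -m pendant '[[[0,0,0],[0,0,0.4],-1],[[0,0,0],[0,0,0.8],-1],[[0,0,0],[0,0,0.95],-1],[[0,0,0],[0,0,0.95],-1],[[0,0,0],[0,0,0.95],-1],[[0,0,0],[0,0,0.95],-1],[[0,0,0],[0,0,0.95],-1],[[0,0,0],[0,0,0.95],-1],[[0,0,0],[0,0,0.95],-1],[[0,0,0],[0,0,0.95],-1],[[0,0,0],[0,0,0.95],-1],[[0,0,0],[0,0,0.83],-1]]';python3 -m pendant '[[[-0.2,0,0],[0,0,0],-1],[[-0.4,0,0],[0,0,0],-1],[[-0.6,-0.05,0],[0,0,0],-1],[[-0.7,-0.05,0],[0,0,0],-1],[[-0.7,-0.05,0],[0,0,0],-1],[[-0.6,-0.05,0],[0,0,0],-1],[[-0.5,-0.05,0],[0,0,0],-1],[[-0.3,-0.04,0],[0,0,0],-1],[[0,0,0],[0,0,0],-1],[[0,0,0],[0,0,0],-1],[[0,0,0],[0,0,0],-1]]'; python3 go.py .4647 -.1088 .043 7.4
```

```text
time_s: 22.9
eef_pos: [0.4534, 0.0517, 0.1552]
ee_rot: [[-0.124, 0.992, -0.003], [0.992, 0.124, 0.0], [0.001, -0.003, -1.0]]
force: [-0.5, 0.6, -3.7]
finger_gap: 0.0385
time_s: 23.82
eef_pos: [0.4632, -0.1078, 0.1563]
ee_rot: [[-0.13, 0.992, -0.001], [0.992, 0.13, 0.001], [0.001, -0.001, -1.0]]
force: [-1.2, -0.2, -3.2]
finger_gap: 0.0382
pos [ 0.4632 -0.1078  0.1563] yaw 7.5 tilt [-0.0013  0.0011] gap 0.0382 F [-1.2 -0.2 -3.2] t 23.8
turn z units 0.01 ; shift units tool x -0.03 y 0.03 z 2.83
```

```bash
python3 -m pendant '[[[-0.02,0.03,0.2],[0,0,0],-1],[[0,0,0.5],[0,0,0],-1],[[0,0,0.6],[0,0,0],-1],[[0,0,0.6],[0,0,0],-1],[[0,0,0.5],[0,0,0],-1],[[0,0,0.3],[0,0,0],-1],[[0,0,0.1],[0,0,0],-1],[[0,0,0],[0,0,0],-1],[[0,0,0],[0,0,0],-1],[[0,0,0],[0,0,0],-1],[[0,0,0],[0,0,0],-1]]' ; python3 go.py .4647 -.1088 .037 7.4;  python3 - <<'E'
from h import *
p,d=cams.grab_frame("scene"); cv2.imwrite("pics/s14.png",cv2.resize(p[170:280,170:310],None,fx=5,fy=5,interpolation=cv2.INTER_CUBIC))
E
```

```text
time_s: 24.73
eef_pos: [0.4659, -0.1095, 0.046]
ee_rot: [[-0.129, 0.992, 0.002], [0.992, 0.129, -0.001], [-0.001, 0.002, -1.0]]
force: [-0.2, 0.3, -4.0]
finger_gap: 0.0384
pos [ 0.4659 -0.1095  0.046 ] yaw 7.4 tilt [ 0.002 -0.001] gap 0.0384 F [-0.2  0.3 -4. ] t 24.7
turn z units 0.01 ; shift units tool x 0.02 y -0.03 z 0.22
```

View pics/s14.png

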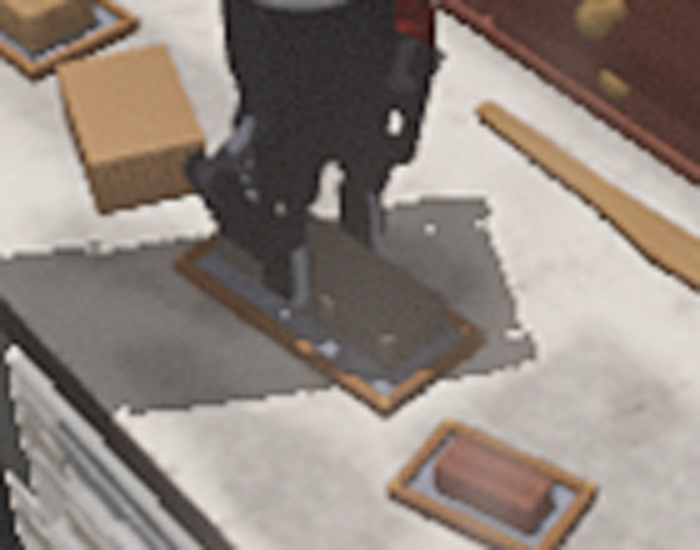

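The whetstone is aligned over its tray, so I'll lower it.

```bash
python3 -m pendant '[[[0.02,-0.02,0.05],[0,0,0],-1],[[0,0,0.05],[0,0,0],-1],[[0,0,0],[0,0,0],-1],[[0,0,0],[0,0,0],-1]]';python3 -m pendant '[[[0,0,0.05],[0,0,0],-1],[[0,0,0],[0,0,0],-1],[[0,0,0],[0,0,0],-1]]'; python3 -m pendant '[[[0,0,0.04],[0,0,0],-1],[[0,0,0],[0,0,0],-1],[[0,0,0],[0,0,0],-1]]' 
```

```text
time_s: 25.12
eef_pos: [0.464, -0.1085, 0.0408]
ee_rot: [[-0.129, 0.992, -0.0], [0.992, 0.129, 0.0], [0.0, -0.0, -1.0]]
force: [0.2, -1.1, -3.1]
finger_gap: 0.0385
time_s: 25.37
eef_pos: [0.464, -0.1085, 0.0387]
ee_rot: [[-0.129, 0.992, -0.0], [0.992, 0.129, 0.0], [0.0, -0.0, -1.0]]
force: [-0.6, -0.3, -3.0]
finger_gap: 0.0378
time_s: 25.62
eef_pos: [0.464, -0.1084, 0.0372]
ee_rot: [[-0.129, 0.992, -0.0], [0.992, 0.129, 0.0], [0.0, -0.0, -1.0]]
force: [-1.3, 0.0, -2.6]
finger_gap: 0.0382
```

```bash
python3 -m pendant '[[[0,0,0.03],[0,0,0],-1],[[0,0,0],[0,0,0],-1],[[0,0,0],[0,0,0],-1]]';python3 -m pendant '[[[0,0,0.03],[0,0,0],-1],[[0,0,0],[0,0,0],-1],[[0,0,0],[0,0,0],-1]]'
```

```text
time_s: 25.87
eef_pos: [0.4643, -0.1086, 0.0367]
ee_rot: [[-0.129, 0.992, 0.0], [0.992, 0.129, -0.0], [-0.0, 0.0, -1.0]]
force: [-2.9, 1.3, 5.3]
finger_gap: 0.0382
time_s: 26.12
eef_pos: [0.4643, -0.1086, 0.0366]
ee_rot: [[-0.129, 0.992, -0.0], [0.992, 0.129, -0.0], [-0.0, -0.0, -1.0]]
force: [-7.9, 3.7, 20.5]
finger_gap: 0.0381
```

```bash
python3 -m pendant '[[[0,0,-0.04],[0,0,0],-1],[[0,0,0],[0,0,0],0.1],[[0,0,0],[0,0,0],0.3],[[0,0,0],[0,0,0],0.4],[[0,0,-0.1],[0,0,0],0.4],[[0,0,-0.4],[0,0,0],0.4],[[0,0,-0.8],[0,0,0],0.4],[[0,0,-0.8],[0,0,0],1],[[0,0,-0.8],[0,0,0],1],[[0,0,-0.5],[0,0,0],1],[[0,0,0],[0,0,0],1],[[0,0,0],[0,0,0],1]]';python3 go.py .4575 .052 .17 -19.2 1;  python3 - <<'E'
from h import *
p,d=cams.grab_frame("scene"); cv2.imwrite("pics/s15.png",cv2.resize(p[150:280,150:320],None,fx=4.5,fy=4.5,interpolation=cv2.INTER_CUBIC))
E
```

```text
time_s: 27.12
eef_pos: [0.465, -0.1089, 0.174]
ee_rot: [[-0.129, 0.992, 0.003], [0.992, 0.129, -0.002], [-0.002, 0.003, -1.0]]
force: [-0.7, -0.2, -1.1]
finger_gap: 0.0853
pos [ 0.465  -0.1089  0.174 ] yaw 7.4 tilt [ 0.0032 -0.0016] gap 0.0853 F [-0.7 -0.2 -1.1] t 27.1
turn z units 4.44 ; shift units tool x 3.74 y -1.50 z 0.10
```

View pics/s15.png

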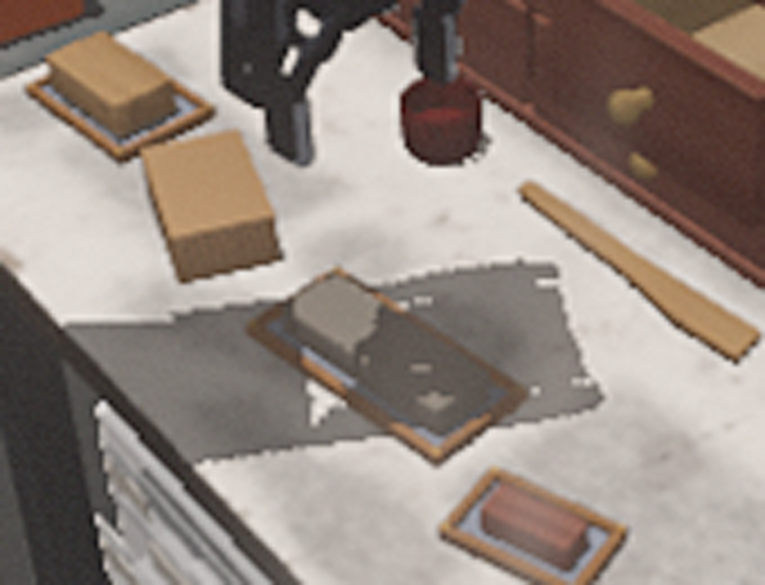

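Three pieces lie in their trays. The carton at (210,205) in the crop is next.

```bash
python3 -m pendant '[[[0,0,0],[0,0,0.5],1],[[0,0,0],[0,0,0.9],1],[[0,0,0],[0,0,0.9],1],[[0,0,0],[0,0,0.9],1],[[0,0,0],[0,0,0.8],1],[[0.2,-0.1,0],[0,0,0.44],1],[[0.5,-0.2,0],[0,0,0],1],[[0.7,-0.3,0],[0,0,0],1],[[0.8,-0.3,0],[0,0,0],1],[[0.7,-0.3,0],[0,0,0],1],[[0.5,-0.2,0],[0,0,0],1],[[0.34,-0.1,0],[0,0,0],1]]';python3 -m pendant '[[[0,0,0],[0,0,0],1],[[0,0,0],[0,0,0],1],[[0,0,0],[0,0,0],1],[[0,0,0],[0,0,0],1]]'; python3 go.py .4575 .052 .032 -19.2;  python3 - <<'E'
from h import *
p,d=cams.grab_frame("scene"); cv2.imwrite("pics/s16.png",cv2.resize(p[100:220,130:270],None,fx=5,fy=5,interpolation=cv2.INTER_CUBIC))
E
```

```text
time_s: 28.17
eef_pos: [0.4544, 0.0548, 0.1705]
ee_rot: [[0.328, 0.945, -0.004], [0.945, -0.328, 0.001], [-0.0, -0.004, -1.0]]
force: [0.2, 0.3, -0.2]
finger_gap: 0.0854
time_s: 28.5
eef_pos: [0.4561, 0.0517, 0.1719]
ee_rot: [[0.33, 0.944, -0.001], [0.944, -0.33, -0.0], [-0.0, -0.001, -1.0]]
force: [-0.6, -0.0, -0.6]
finger_gap: 0.0853
pos [0.4561 0.0517 0.1719] yaw -19.3 tilt [-0.0013 -0.0001] gap 0.0853 F [-0.6 -0.  -0.6] t 28.5
turn z units -0.02 ; shift units tool x 0.02 y 0.03 z 3.50
```

View pics/s16.png

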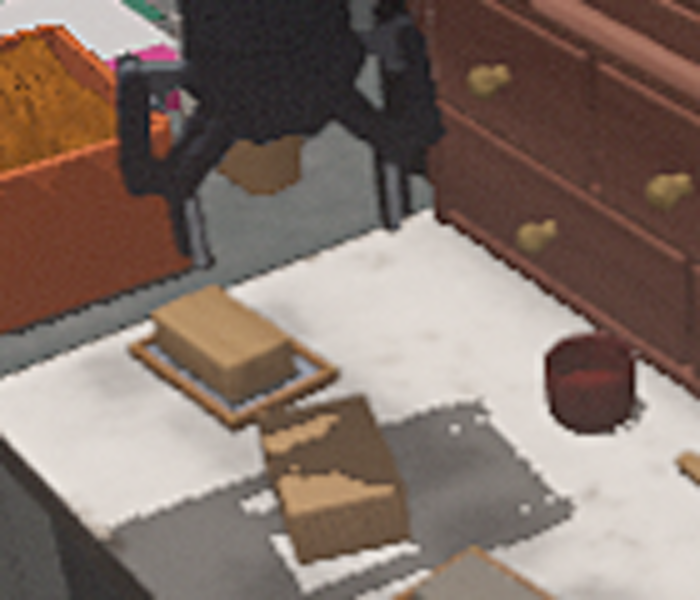

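```bash
python3 -m pendant '[[[0,0.03,0.2],[0,0,0],1],[[0,0,0.5],[0,0,0],1],[[0,0,0.6],[0,0,0],1],[[0,0,0.6],[0,0,0],1],[[0,0,0.5],[0,0,0],1],[[0,0,0.3],[0,0,0],1],[[0,0,0.1],[0,0,0],1],[[0,0,0],[0,0,0],1],[[0,0,0],[0,0,0],1],[[0,0,0],[0,0,0],1]]' 60; python3 go.py .4575 .052 .032 -19.2;  python3 - <<'E'
from h import *
p,d=cams.grab_frame("scene"); cv2.imwrite("pics/s17.png",cv2.resize(p[130:220,140:260],None,fx=6,fy=6,interpolation=cv2.INTER_CUBIC))
E
```

```text
time_s: 29.38
eef_pos: [0.4583, 0.0518, 0.0613]
ee_rot: [[0.33, 0.944, 0.002], [0.944, -0.33, -0.0], [0.0, 0.002, -1.0]]
force: [0.1, 0.7, 0.7]
finger_gap: 0.0854
pos [0.4583 0.0518 0.0613] yaw -19.2 tilt [ 0.0017 -0.0003] gap 0.0854 F [0.1 0.7 0.7] t 29.4
turn z units -0.01 ; shift units tool x -0.00 y -0.02 z 0.73
```

View pics/s17.png

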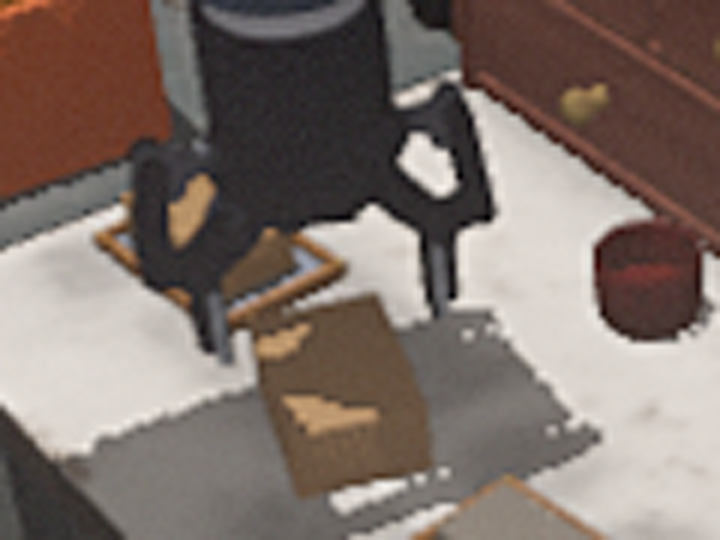

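```bash
python3 -m pendant '[[[0,0,0.2],[0,0,0],1],[[0,0,0.3],[0,0,0],1],[[0,0,0.1],[0,0,0],0.9],[[0,0,0],[0,0,0],0.8],[[0,0,0],[0,0,0],0.7],[[0,0,0],[0,0,0],0.6],[[0,0,0],[0,0,0],0.6]]' 60; python3 go.py .4575 .052 .032 -19.2
```

```text
time_s: 30.02
eef_pos: [0.4579, 0.052, 0.0369]
ee_rot: [[0.329, 0.944, 0.001], [0.944, -0.329, -0.0], [0.0, 0.001, -1.0]]
force: [-0.2, 0.0, 0.7]
finger_gap: 0.0683
pos [0.4579 0.052  0.0369] yaw -19.2 tilt [ 0.0009 -0.0001] gap 0.0683 F [-0.2  0.   0.7] t 30.0
turn z units -0.00 ; shift units tool x -0.00 y -0.01 z 0.12
```

```bash
python3 -m pendant '[[[0,0,0.08],[0,0,0],0.6],[[0,0,0],[0,0,0],0.5],[[0,0,0],[0,0,0],-1],[[0,0,0],[0,0,0],-1],[[0,0,0],[0,0,0],-1],[[0,0,0],[0,0,0],-1],[[0,0,0],[0,0,0],-1],[[0,0,0],[0,0,0],-1]]' 60; python3 -m pendant '[[[0,0,-0.05],[0,0,0],-1],[[0,0,-0.2],[0,0,0],-1],[[0,0,-0.4],[0,0,0],-1],[[0,0,-0.5],[0,0,0],-1],[[0,0,-0.5],[0,0,0],-1],[[0,0,-0.5],[0,0,0],-1],[[0,0,-0.4],[0,0,0],-1],[[0,0,-0.2],[0,0,0],-1],[[0,0,0],[0,0,0],-1]]'; python3 go.py .4655 -.405 .13 10.6 1;  python3 - <<'E'
from h import *
p,d=cams.grab_frame("scene"); cv2.imwrite("pics/s18.png",cv2.resize(p[110:220,140:260],None,fx=5,fy=5,interpolation=cv2.INTER_CUBIC))
E
```

```text
time_s: 30.68
eef_pos: [0.4578, 0.052, 0.0337]
ee_rot: [[0.329, 0.944, 0.001], [0.944, -0.329, -0.0], [0.0, 0.001, -1.0]]
force: [-1.1, 0.1, 4.9]
finger_gap: 0.0588
time_s: 31.43
eef_pos: [0.4587, 0.0519, 0.1453]
ee_rot: [[0.329, 0.944, 0.004], [0.944, -0.329, -0.001], [0.001, 0.004, -1.0]]
force: [0.5, -0.5, -0.0]
finger_gap: 0.0587
pos [0.4587 0.0519 0.1453] yaw -19.2 tilt [ 0.0038 -0.0005] gap 0.0587 F [ 0.5 -0.5 -0. ] t 31.4
turn z units -4.97 ; shift units tool x -11.26 y -1.93 z 0.38
```

View pics/s18.png

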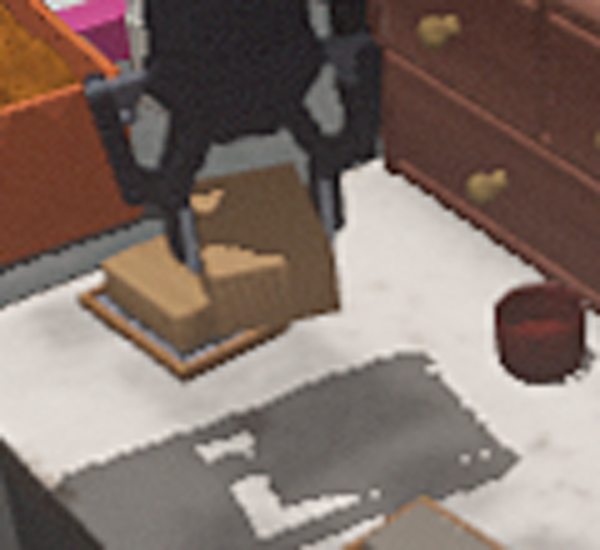

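The carton is held level. I'll turn it and carry it to its tray.

```bash
python3 -m pendant '[[[0,0,0],[0,0,-0.4],-1],[[0,0,0],[0,0,-0.8],-1],[[0,0,0],[0,0,-0.9],-1],[[0,0,0],[0,0,-0.9],-1],[[0,0,0],[0,0,-0.9],-1],[[0,0,0],[0,0,-0.7],-1],[[-0.2,0,0],[0,0,-0.37],-1],[[-0.4,-0.1,0],[0,0,0],-1],[[-0.6,-0.1,0],[0,0,0],-1],[[-0.7,-0.1,0],[0,0,0],-1],[[-0.8,-0.15,0],[0,0,0],-1],[[-0.8,-0.15,0],[0,0,0],-1]]';python3 -m pendant '[[[-0.8,-0.15,0],[0,0,0],-1],[[-0.8,-0.15,0],[0,0,0],-1],[[-0.8,-0.15,0],[0,0,0],-1],[[-0.8,-0.15,0],[0,0,0],-1],[[-0.8,-0.15,0],[0,0,0],-1],[[-0.8,-0.15,0],[0,0,0],-1],[[-0.8,-0.15,0],[0,0,0],-1],[[-0.7,-0.1,0],[0,0,0],-1],[[-0.6,-0.1,0],[0,0,0],-1],[[-0.4,-0.1,0],[0,0,0],-1],[[-0.26,-0.03,0],[0,0,0],-1],[[0,0,0],[0,0,0],-1]]'; python3 -m pendant '[[[0,0,0],[0,0,0],-1],[[0,0,0],[0,0,0],-1],[[0,0,0],[0,0,0],-1]]'; python3 go.py .4655 -.405 .044 10.6
```

```text
time_s: 32.48
eef_pos: [0.4582, -0.0906, 0.1417]
ee_rot: [[-0.185, 0.983, -0.002], [0.983, 0.185, 0.001], [0.002, -0.002, -1.0]]
force: [0.8, 0.3, -1.2]
finger_gap: 0.0587
time_s: 33.48
eef_pos: [0.4599, -0.3988, 0.1417]
ee_rot: [[-0.182, 0.983, -0.001], [0.983, 0.182, 0.001], [0.001, -0.001, -1.0]]
force: [-1.3, 0.7, -0.3]
finger_gap: 0.0584
time_s: 33.73
eef_pos: [0.4607, -0.3959, 0.1429]
ee_rot: [[-0.185, 0.983, -0.001], [0.983, 0.185, 0.001], [0.001, -0.0, -1.0]]
force: [-0.4, -0.7, -0.8]
finger_gap: 0.0589
pos [ 0.4607 -0.3959  0.1429] yaw 10.7 tilt [-0.0006  0.001 ] gap 0.0589 F [-0.4 -0.7 -0.8] t 33.7
turn z units 0.01 ; shift units tool x -0.25 y 0.08 z 2.47
```

```bash
python3 -m pendant '[[[-0.12,0.04,0],[0,0,0],-1],[[-0.12,0.04,0.2],[0,0,0],-1],[[0,0,0.4],[0,0,0],-1],[[0,0,0.5],[0,0,0],-1],[[0,0,0.5],[0,0,0],-1],[[0,0,0.4],[0,0,0],-1],[[0,0,0.25],[0,0,0],-1],[[0,0,0.15],[0,0,0],-1],[[0,0,0],[0,0,0],-1],[[0,0,0],[0,0,0],-1],[[0,0,0],[0,0,0],-1]]' ; python3 go.py .4655 -.405 .038 10.6;  python3 - <<'E'
from h import *
p,d=cams.grab_frame("scene"); cv2.imwrite("pics/s19.png",cv2.resize(p[220:350,260:400],None,fx=4.5,fy=4.5,interpolation=cv2.INTER_CUBIC))
E
```

```text
time_s: 34.65
eef_pos: [0.4662, -0.407, 0.0484]
ee_rot: [[-0.184, 0.983, 0.001], [0.983, 0.184, -0.002], [-0.002, 0.001, -1.0]]
force: [1.0, 0.8, -0.5]
finger_gap: 0.0584
pos [ 0.4662 -0.407   0.0484] yaw 10.6 tilt [ 0.0012 -0.0016] gap 0.0584 F [ 1.   0.8 -0.5] t 34.6
turn z units -0.00 ; shift units tool x 0.05 y -0.01 z 0.26
```

View pics/s19.png

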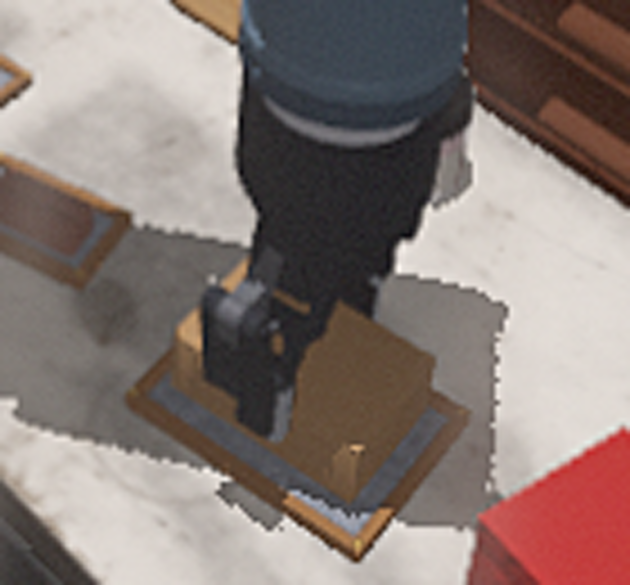

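```bash
python3 -m pendant '[[[0.03,0,0.06],[0,0,0],-1],[[0,0,0.06],[0,0,0],-1],[[0,0,0],[0,0,0],-1],[[0,0,0],[0,0,0],-1]]';python3 -m pendant '[[[0,0,0.05],[0,0,0],-1],[[0,0,0],[0,0,0],-1],[[0,0,0],[0,0,0],-1]]'; python3 -m pendant '[[[0,0,0.04],[0,0,0],-1],[[0,0,0],[0,0,0],-1],[[0,0,0],[0,0,0],-1]]' 
```

```text
time_s: 35.03
eef_pos: [0.4652, -0.405, 0.0425]
ee_rot: [[-0.184, 0.983, -0.0], [0.983, 0.184, 0.0], [0.0, -0.0, -1.0]]
force: [0.7, 0.2, -1.0]
finger_gap: 0.0587
time_s: 35.28
eef_pos: [0.4652, -0.405, 0.0403]
ee_rot: [[-0.184, 0.983, -0.0], [0.983, 0.184, 0.0], [0.0, -0.0, -1.0]]
force: [-0.3, -0.6, -0.8]
finger_gap: 0.0586
time_s: 35.53
eef_pos: [0.4652, -0.405, 0.0387]
ee_rot: [[-0.184, 0.983, -0.0], [0.983, 0.184, 0.0], [0.0, -0.0, -1.0]]
force: [-0.4, 0.0, -1.4]
finger_gap: 0.0584
```

```bash
python3 -m pendant '[[[0,0,0.03],[0,0,0],-1],[[0,0,0],[0,0,0],-1],[[0,0,0],[0,0,0],-1]]';python3 -m pendant '[[[0,0,0.03],[0,0,0],-1],[[0,0,0],[0,0,0],-1],[[0,0,0],[0,0,0],-1]]'
```

```text
time_s: 35.78
eef_pos: [0.4653, -0.4051, 0.0377]
ee_rot: [[-0.184, 0.983, 0.0], [0.983, 0.184, -0.0], [-0.0, 0.0, -1.0]]
force: [-0.5, 0.3, -0.5]
finger_gap: 0.0587
time_s: 36.03
eef_pos: [0.4653, -0.4052, 0.0377]
ee_rot: [[-0.184, 0.983, -0.0], [0.983, 0.184, -0.0], [-0.0, -0.0, -1.0]]
force: [-2.5, 2.4, 8.2]
finger_gap: 0.0586
```

Contact came at the predicted height again. I'll release, rise and back away so the top camera sees everything.

```bash
python3 -m pendant '[[[0,0,-0.02],[0,0,0],0.5],[[0,0,0],[0,0,0],0.7],[[0,0,0],[0,0,0],0.9],[[0,0,0],[0,0,0],0.9],[[0,0,-0.1],[0,0,0],0.9],[[0,0,-0.3],[0,0,0],0.9],[[0,0,-0.6],[0,0,0],0.9],[[0,0,-0.8],[0,0,0],0.9],[[0,0,-0.8],[0,0,0],0.9],[[0,0,-0.8],[0,0,0],0.9],[[0,0,-0.8],[0,0,0],0.9],[[0,0,-0.5],[0,0,0],0.9]]'; python3 -m pendant '[[[0,0,-0.3],[0,0,0],0.9],[[0,-0.3,0],[0,0,0],0.9],[[0,-0.6,0],[0,0,0],0.9],[[0,-0.6,0],[0,0,0],0.9],[[0,-0.6,0],[0,0,0],0.9],[[0,-0.5,0],[0,0,0],0.9],[[0,-0.3,0],[0,0,0],0.9],[[0,0,0],[0,0,0],0.9],[[0,0,0],[0,0,0],0.9],[[0,0,0],[0,0,0],0.9]]'
python3 - <<'E'
from h import *
for n in ("scene","top"):
    p,d=cams.grab_frame(n); cv2.imwrite(f"pics/{n}20.png",p); np.save(f"pics/{n}20.npy",d)
E
```

```text
time_s: 37.03
eef_pos: [0.4662, -0.4061, 0.2307]
ee_rot: [[-0.184, 0.983, 0.004], [0.983, 0.184, -0.005], [-0.005, 0.003, -1.0]]
force: [1.4, -1.0, 0.7]
finger_gap: 0.0809
time_s: 37.87
eef_pos: [0.3516, -0.4261, 0.2368]
ee_rot: [[-0.184, 0.983, 0.0], [0.983, 0.184, 0.001], [0.001, 0.0, -1.0]]
force: [-0.3, 0.1, 0.2]
finger_gap: 0.081
```

View pics/scene20.png

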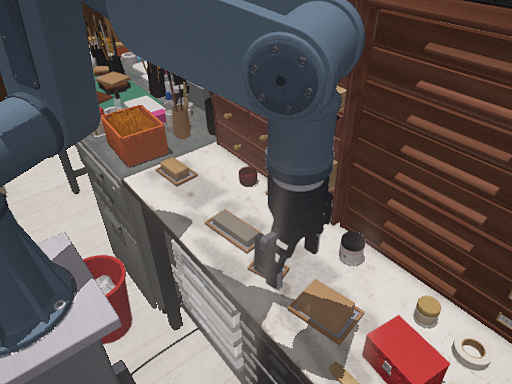

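View pics/top20.png

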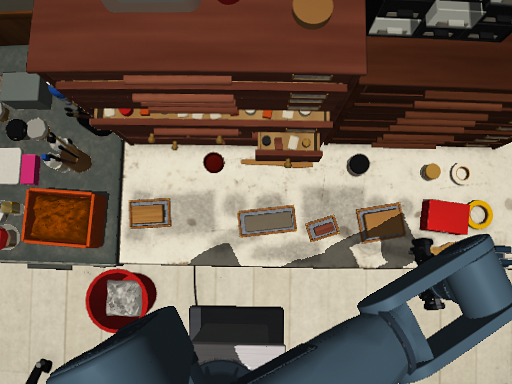

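All four pieces are visible in their trays, the cup at (214,162) and the jar at (358,164) look unmoved, and the arm is clear. Next I'll check the positions in numbers.

```bash
python3 - <<'E'
from trays import *
P=depthpts("top",np.load("pics/top20.npy"))
T=dict(sand=(.4784,.1966,-85.5,.032,(195,232,125,175),60),whet=(.4647,-.1088,-82.6,.026,(200,240,235,300),40),rest=(.4485,-.252,-71.5,.022,(212,244,302,342),20),cart=(.4655,-.405,-79.4,.039,(198,246,352,410),80))
for k,(x,y,a,z,r,m) in T.items():
    R=np.zeros((384,512),bool);R[r[0]:r[1],r[2]:r[3]]=1
    lo=max(.015,z-.013)
    s=stack("top",P,R,lo,z+.02,z,m)
    dx=np.array([s[0]/1000-x,s[1]/1000-y]);al=np.array([np.cos(np.radians(a)),np.sin(np.radians(a))]);ac=np.array([-al[1],al[0]])
    M=R&(P[...,2]>lo); Q=P[M];A=np.c_[Q[:,:2]-Q[:,:2].mean(0),np.ones(len(Q))];f=np.linalg.lstsq(A,Q[:,2],rcond=None)[0]
    print(k,s,"off along/across mm",np.round([dx@al*1000,dx@ac*1000],1),"top z",np.round(f[2],4),"exp",z,"slope",np.round(f[:2],3))
p0=cv2.imread("pics/top0.png").astype(int);p1=cv2.imread("pics/top20.png").astype(int)
for nm,(u,v) in dict(cup=(214,161),jar=(358,164)).items(): print(nm,"mean pixel change",np.abs(p0-p1)[v-12:v+12,u-12:u+12].mean().round(1))
s=bot.sense();print(s["force"],s["time_s"])
E
```

```text
sand [475.1 196.3  45.6  83.3 -86. ] off along/across mm [ 0.  -3.3] top z 0.0465 exp 0.032 slope [-2.219 -2.335]
whet [ 463.  -111.9   40.1  119.7  -82.5] off along/across mm [ 2.9 -2.1] top z 0.044 exp 0.026 slope [-5.814 -0.624]
rest [ 446.5 -254.1   21.7   50.2  -70.8] off along/across mm [ 1.4 -2.6] top z 0.0573 exp 0.022 slope [-1.281  5.903]
cart [ 462.6 -402.9   60.6   94.8  -79.9] off along/across mm [-2.6 -2.5] top z 0.0608 exp 0.039 slope [-0.65   2.719]
cup mean pixel change 7.0
jar mean pixel change 6.1
[ 0.26562322 -0.03426526 -0.07631655] 37.9667
```

Centres are within about 3.5 mm. The height fit included stray points, so I'll redo it on the interiors and check the cup and jar centres.

```bash
python3 - <<'E'
from trays import *
P0=depthpts("top",np.load("pics/top0.npy"));P=depthpts("top",np.load("pics/top20.npy"))
T=dict(sand=(.4784,.1966,-85.5,.032,40,23),whet=(.4647,-.1088,-82.6,.026,60,20),rest=(.4485,-.252,-71.5,.022,25,11),cart=(.4655,-.405,-79.4,.039,45,30))
for k,(x,y,a,z,L,W) in T.items():
    al=np.array([np.cos(np.radians(a)),np.sin(np.radians(a))]);ac=np.array([-al[1],al[0]])
    q=P[...,:2]-[x,y]; M=(abs(q@al)<L/1000-.006)&(abs(q@ac)<W/1000-.006)&(abs(P[...,2]-z)<.012)
    Q=P[M];A=np.c_[q[M],np.ones(len(Q))]
    f=np.linalg.lstsq(A,Q[:,2],rcond=None)[0]; print(k,len(Q),"median top %.4f exp %.4f"%(np.median(Q[:,2]),z),"slope",np.round(f[:2],3))
for nm,(u,v) in dict(cup=(214,161),jar=(358,164)).items():
    o=[]
    for f in ("pics/top0.png","pics/top20.png"):
        g=cv2.cvtColor(cv2.imread(f),cv2.COLOR_BGR2GRAY); m=(g[v-15:v+15,u-15:u+15]<75).astype(np.uint8)
        M=cv2.moments(m,True);o.append((M["m10"]/M["m00"],M["m01"]/M["m00"],M["m00"]))
    print(nm,np.round(o,2).tolist())
E
```

```text
sand 349 median top 0.0323 exp 0.0320 slope [-0.02  -0.006]
whet 469 median top 0.0262 exp 0.0260 slope [ 0.03  -0.003]
rest 58 median top 0.0221 exp 0.0220 slope [0.104 0.072]
cart 574 median top 0.0390 exp 0.0390 slope [-0.003 -0.002]
cup [[14.54, 16.43, 329.0], [14.55, 16.39, 324.0]]
jar [[14.57, 15.52, 373.0], [14.73, 15.38, 361.0]]
```

The rest bar's slope comes from only 58 noisy points. I'll settle it with a few averaged frames.

```bash
python3 - <<'E'
from trays import *
D=np.stack([cams.grab_frame("top")[1] for _ in range(12)]);P=depthpts("top",np.median(D,0))
x,y,a=.4465+.001,-.254+.001,-70.8
al=np.array([np.cos(np.radians(a)),np.sin(np.radians(a))]);ac=np.array([-al[1],al[0]])
q=P[...,:2]-[x,y]
for e in (.008,.006,.004):
    M=(abs(q@al)<.025-e)&(abs(q@ac)<.011-e/2)&(abs(P[...,2]-.022)<.012)
    Q=P[M];A=np.c_[q[M]@al,q[M]@ac,np.ones(len(Q))];f,r=np.linalg.lstsq(A,Q[:,2],rcond=None)[:2]
    print(len(Q),"slope along, across",np.round(f[:2],3),"res sd",np.sqrt(r/len(Q)))
    for s in (-1,1): print(np.median(Q[s*(q[M]@al)>.008,2]).round(4),np.median(Q[s*(q[M]@ac)>.003,2]).round(4))
E
```

```text
71 slope along, across [0.004 0.008] res sd [0.00067595]
0.0226 0.0222
0.0225 0.0224
94 slope along, across [ 0.005 -0.005] res sd [0.00068472]
0.0224 0.0221
0.0224 0.0221
116 slope along, across [0.001 0.033] res sd [0.00087677]
0.0224 0.0218
0.0222 0.0219
```

The bar is flat, so I'm handing in.

```bash
python3 -c "
from station import bot
print(bot.job_done())"
```

```text
the job is handed in; nothing more can be done
None
```

All four pieces are in their own trays, and I handed the job in at about 39 s of the 115 s allowed. I took the stack apart from the top (brush rest, sanding block, whetstone, carton) and lowered each piece until it touched the felt before letting go. Nothing was dropped; no verdict was reported.

- **Position:** each piece's centre is within about 3.5 mm of its tray's centre, and its length runs along the tray to within about 1°.
- **Height:** the tops are within 0.5 mm of where they should be with the undersides on the felt.
- **Flatness:** the last slope fits came out at 0.03 rad or less. A first single-picture fit for the brush rest gave about 0.1 rad, from only 58 noisy points. Twelve averaged pictures showed it level to under 0.01 rad, except a fit out to the edges that gave 0.033 rad across.
- **Jar and cup:** neither moved, to within about 0.2 pixel in the top view.
- **Arm:** it ended clear of everything, with no force on the tool.

**Disagreement with the description:** the carton stood crosswise under the whetstone, so the whetstone overhung it by about 30 mm at each end, not 15 mm. I used the measured pose.

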